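# Ready a batch of bearing rings for the temperature soak

## Robot

A 7-joint arm with a two-finger parallel gripper is mounted at the origin on the work surface. World frame = base frame: x ahead of the robot, y to its left, z up, the work surface at z = 0. Lengths are in mm, angles in degrees, forces in N, time in s.
With the tool pointing down it reaches from about 425 to 925 mm from the base axis. Payload 6.8 kg.
Tool frame: the origin (TCP) lies between the finger pads; the fingertips stand 17 mm ahead of it and the grasp point (between the pads) lies 2 mm behind it; z points along the fingers, y is the line along which they close (so a half turn about z gives the same grasp; the last joint's range is limited). The gripper opens to 88 mm and grips with 3 to 60 N. Pads are 20 mm wide; open, the fingers measure 115 mm over their backs; the gripper's body (75 mm by 178 mm) begins 61 mm behind the grasp point.
Start: joints at [66.515, 27.33, 1.283, 89.118, -0.659, 63.558, -4.761], TCP at [200.646, -644.507, 215.664] pointing down, gripper open.
Joint ranges: [-169.35, 169.35], [-19.33, 120.38], [-80.79, 83.38], [13.8, 139.57], [-78.32, 258.32], [9.67, 109.79], [-169.56, 169.56]. Speed limits (degrees/s): [136.94, 136.94, 180, 180, 180, 180, 180].

## Interface

Orientations are given as a 3x3 rotation matrix whose columns are the frame's x, y, z axes.
In Python, from workcell import get_obs, vision, job gives the robot as it stands.
- The arm moves only by the shell command python3 -m jog 'ROWS' [FORCE]. ROWS is JSON, a list of rows, each an object of numbers: "dx", "dy", "dz": the shift along the tool's x, y, z in m; "turn": the turn about the tool's z in rad; "gripper": the closure in counts, from 0 (fully open) to 255 (shut). A call has exactly 8 rows; each row shifts and turns the commanded pose from where the row before left it, along the tool's axes as they then stand; what a row does not reach is not made up. A row lasts 1/10 s, in which the tool goes at most 50 mm and 8.59 degrees, less where a joint would pass 70% of its speed; a pose out of reach is approached as far as the arm can. A call with a gripper value outside its range is refused whole. The fingers move at their own pace and stop on an object; FORCE is the grip in N (left out, the last holds). Time passes only in rows, so rows that do not move let the fingers close, or fill a call up. It gives the time, the measured TCP pose, the force, the opening and the grip force at its end, in the units of the state.
- get_obs(): the state, without advancing time (a new reading comes with each control period).
- vision.grab_frame(name): name is "scene" or "side" or "wrist"; returns (picture, depth): 400x640x3 uint8, blue, green, red; 400x640 float32, mm along the optical axis (not along the pixel's ray), 0 where there is no reading.
- vision.calibration(name): a dict with "fx", "fy", "cx", "cy" (pixels), "cam_to_world" (4x4, takes a point from camera to world coordinates). Camera axes: x right, y down, z forward; pixel columns grow to the right and rows downward; lengths in mm; the calibration is good to about 2 mm. A picture is of the moment at which its call begins: read the wrist's pose just before it. calibration takes no time and is no camera call; for the wrist camera it gives the pose at the moment of the call.
- job.job_done(): hands the job in; it is judged then, once.
The state is a dict: "time_s": time; "joints": joint angles; "qvel": joint speeds; "tau": joint torques, N m; "eef_pos": TCP position; "ee_rot": TCP orientation; "wrist_force": force on the tool from outside, world axes, zero at the start; "wrist_torque": the same for the moment, N m; "gripper_width": finger opening in mm; "finger_force": force on a finger pad.
Only numpy, scipy, OpenCV 4.12 (cv2) and the standard library are available. Lean on these libraries where they do the work, as an engineer would, in place of code of your own. Each camera call takes 0.05 s, during which the arm holds its last target. There are 200 camera calls.

## Task

Get this batch ready for its temperature soak: put the micrometer that was left on the granite platen back into its open wooden case so that it lies flat on the lining, tap every ring lightly along the platen from one side and the other, without lifting or gripping it, until it is centred to within 3 mm on the engraved circle it stands on, and set a dust cover on each ring so that it sits fully seated and level. When all that is done, press the timer's button to start the soak. Leave everything else where it lies.

Things in the scene. Friction and masses are not known exactly. Their poses are not given: they have to be found in the camera images.
- ring1_centre (a point): plain turned steel bearing ring lying flat on the platen, outside diameter 90 mm, bore 62 mm, 26 mm high, about 0.65 kg (0.5 to 0.8), too wide to grip across. The point is its centre, half-way up (13 mm above the platen's top). All rings are alike; one of the four may be absent
- ring2_centre (a point): plain turned steel bearing ring lying flat on the platen, outside diameter 90 mm, bore 62 mm, 26 mm high, about 0.65 kg (0.5 to 0.8), too wide to grip across. The point is its centre, half-way up (13 mm above the platen's top). All rings are alike; one of the four may be absent
- ring3_centre (a point): plain turned steel bearing ring lying flat on the platen, outside diameter 90 mm, bore 62 mm, 26 mm high, about 0.65 kg (0.5 to 0.8), too wide to grip across. The point is its centre, half-way up (13 mm above the platen's top). All rings are alike; one of the four may be absent
- ring4_centre (a point): plain turned steel bearing ring lying flat on the platen, outside diameter 90 mm, bore 62 mm, 26 mm high, about 0.65 kg (0.5 to 0.8), too wide to grip across. The point is its centre, half-way up (13 mm above the platen's top). All rings are alike; one of the four may be absent
- cover1_knob (a point): loose aluminium dust cover (0.12 kg; all alike, any fits any ring): flange 84 mm across, 5 mm thick; upright knob on top, 16 mm across, 25 mm high; bevelled step below, 56 mm across, 5 mm deep, that drops into a ring's bore. Point: knob's centre, 12.5 mm above the flange's top, 22.5 mm above the foot; seated, 30.5 mm above the ring's centre point. z: up. Starts on the 3 mm grey pad left of the platen
- cover2_knob (a point): loose aluminium dust cover (0.12 kg; all alike, any fits any ring): flange 84 mm across, 5 mm thick; upright knob on top, 16 mm across, 25 mm high; bevelled step below, 56 mm across, 5 mm deep, that drops into a ring's bore. Point: knob's centre, 12.5 mm above the flange's top, 22.5 mm above the foot; seated, 30.5 mm above the ring's centre point. z: up. Starts on the 3 mm grey pad left of the platen
- cover3_knob (a point): loose aluminium dust cover (0.12 kg; all alike, any fits any ring): flange 84 mm across, 5 mm thick; upright knob on top, 16 mm across, 25 mm high; bevelled step below, 56 mm across, 5 mm deep, that drops into a ring's bore. Point: knob's centre, 12.5 mm above the flange's top, 22.5 mm above the foot; seated, 30.5 mm above the ring's centre point. z: up. Starts on the 3 mm grey pad left of the platen
- cover4_knob (a point): loose aluminium dust cover (0.12 kg; all alike, any fits any ring): flange 84 mm across, 5 mm thick; upright knob on top, 16 mm across, 25 mm high; bevelled step below, 56 mm across, 5 mm deep, that drops into a ring's bore. Point: knob's centre, 12.5 mm above the flange's top, 22.5 mm above the foot; seated, 30.5 mm above the ring's centre point. z: up. Starts on the 3 mm grey pad left of the platen
- mark1 (a point): centre of one of four engraved circles (white line, 105 mm across, with a white cross through it), all alike, on top of the fixed round dark granite platen (420 mm across, upper face 30 mm above the bench). The circles lie 125 mm from the platen's centre, 90 degrees apart. The point is on the platen's upper face
- mark2 (a point): centre of one of four engraved circles (white line, 105 mm across, with a white cross through it), all alike, on top of the fixed round dark granite platen (420 mm across, upper face 30 mm above the bench). The circles lie 125 mm from the platen's centre, 90 degrees apart. The point is on the platen's upper face
- mark3 (a point): centre of one of four engraved circles (white line, 105 mm across, with a white cross through it), all alike, on top of the fixed round dark granite platen (420 mm across, upper face 30 mm above the bench). The circles lie 125 mm from the platen's centre, 90 degrees apart. The point is on the platen's upper face
- mark4 (a point): centre of one of four engraved circles (white line, 105 mm across, with a white cross through it), all alike, on top of the fixed round dark granite platen (420 mm across, upper face 30 mm above the bench). The circles lie 125 mm from the platen's centre, 90 degrees apart. The point is on the platen's upper face
- mic_thimble (a point): outside micrometer (0.18 kg, 16 mm thick) lying flat on the platen. Point: middle of its thimble, a barrel 16 mm across, 8 mm above what it lies on, along the point's x axis, grippable from 18 mm towards -x to 37 mm towards +x of the point. The tool reaches from 51 mm towards +x to 84 mm towards -x, and the frame's bow 41 mm towards -y. Centre of mass some 30 mm towards -x. z: up
- mic_frame (a point): middle of the same micrometer's U-shaped frame, 58 mm towards -x and 22 mm towards -y from the middle of its thimble, at the same height
- case_floor (a point): fixed open wooden case of the micrometer with green lining, right of the platen; its lid stands open, leaning away, along its -y side (up to about 125 mm high). Inside 190 mm along x, 110 mm along y; the walls rise 26 mm above the inner floor. The point is the centre of the inner floor, 8 mm above the bench
- start_top (a point): top of the timer's round push button (28 mm across), on top of a grey bench timer box 80 by 100 by 45 mm, fixed, near right. It is pressed straight down
- start (a joint): travel of the timer's button: 0 up, 0.006 m fully down (a 5 N spring; it comes back up by itself); it counts as pressed beyond 0.0045
- square: machinist's steel square, loose, beyond the platen, left. Origin on its underside. Bystander
- plug: small steel plug gauge, 22 mm across and 30 mm high, standing on the pad among the covers. Origin on its underside. Bystander
- cleaner: white squeeze bottle, 52 mm across and 120 mm high, beyond the platen, right. Origin on its underside. Bystander
- caliper: digital caliper, 235 mm long, lying near left, towards the robot. Origin on its underside. Bystander
- tweezers: steel tweezers lying just beyond the platen. Origin on its underside. Bystander
- thread_plug: thread plug gauge lying behind the timer. Origin on its underside. Bystander
There are look-alikes about, which are no part of the job. What is shaped like the part that bears cover4_knob but pink or turquoise is not meant.

How it is judged:
By the outcome, as a careful person would: the job done as asked, in the order asked, and still so for the second after the job is handed in, with the robot touching nothing.
Of ring1, ring2, ring3, ring4 only 3 to 4 are there at a start; the rules pass over those that are not, and their reading is None.
At some moment in a run one of ring1, ring2, ring3, ring4 may be knocked a few centimetres aside while the robot is not near it.
It also fails if it takes over 210 s, if anything falls off the work surface, if the arm or the gripper's body presses on something with over 40 N, if the wrist force passes 120 N, or if a joint passes its speed limit or range.

## Working session

There is one attempt and no reset: what is moved stays moved. The work goes in short steps, Python scripts to look and compute and a shell command to move; the robot and the scene stay as the last step left them, time stands still between calls to the robot, and variables do not carry over. Pictures are saved under pics/ and viewed, at most 14 in all, crops included, and the job is handed in when it is done.

```bash
ls; mkdir -p pics; python3 - <<'E'
from workcell import get_obs, vision
import cv2,numpy as np
o=get_obs();print(o)
for n in ("scene","side"):
    p,d=vision.grab_frame(n);c=vision.calibration(n)
    cv2.imwrite(f"pics/{n}0.png",p);np.save(f"{n}0.npy",d)
    print(n,c)
E
```

```text
pics
{'time_s': 0.0, 'joints': array([66.51470816, 27.37479248,  1.28240159, 89.17544508, -0.65908609,
       63.55776033, -4.7632945 ]), 'qvel': array([ 0.12287075, -0.05892504, -0.08566471,  0.05200856, -0.03644795,
        0.01741815,  0.083027  ]), 'tau': array([ 1.22282158e-04, -5.82855713e+01,  1.53425250e+00, -2.72605544e+01,
       -5.44091093e-02,  1.70131889e-02,  1.66471827e-04]), 'eef_pos': array([ 200.4200067 , -643.94081965,  214.71541791]), 'ee_rot': array([[ 9.54819758e-01,  2.97184781e-01, -6.59438594e-04],
       [ 2.97185477e-01, -9.54818382e-01,  1.62768061e-03],
       [-1.45922185e-04, -1.75011718e-03, -9.99998458e-01]]), 'wrist_force': array([-0.2514527 ,  0.58232684, -0.55374858]), 'wrist_torque': array([-0.02111361,  0.01155883,  0.03079566]), 'finger_force': 0.0, 'gripper_width': 87.91873578134722}
scene {'fx': 444.88586785224834, 'fy': 444.88586785224834, 'cx': 317.2948436965772, 'cy': 200.63669152675695, 'cam_to_world': array([[ 6.16480466e-01,  5.68503915e-01, -5.44752359e-01,
         1.32284544e+03],
       [ 7.87134815e-01, -4.28067308e-01,  4.44046351e-01,
        -5.79310956e+02],
       [ 1.92514131e-02, -7.02539449e-01, -7.11384358e-01,
         1.12002972e+03],
       [ 0.00000000e+00,  0.00000000e+00,  0.00000000e+00,
         1.00000000e+00]])}
side {'fx': 511.5271322447427, 'fy': 511.5271322447427, 'cx': 309.3624212663523, 'cy': 202.65246621281085, 'cam_to_world': array([[-9.45750781e-01, -1.74293993e-01,  2.74184361e-01,
         2.57467232e+01],
       [-3.24874125e-01,  5.16429651e-01, -7.92311314e-01,
         1.52652461e+03],
       [-3.50183086e-03, -8.38404449e-01, -5.45037354e-01,
         1.10971941e+03],
       [ 0.00000000e+00,  0.00000000e+00,  0.00000000e+00,
         1.00000000e+00]])}
```

View pics/scene0.png

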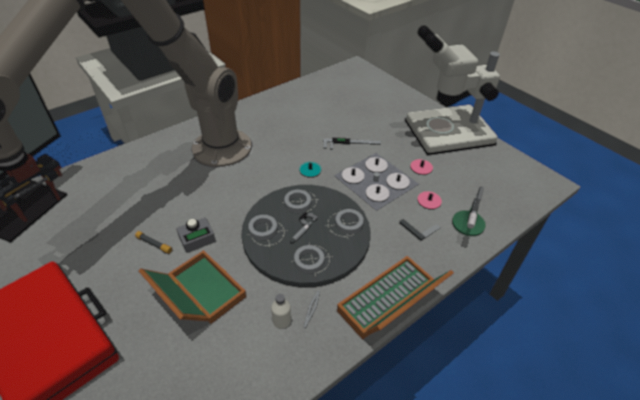

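View pics/side0.png

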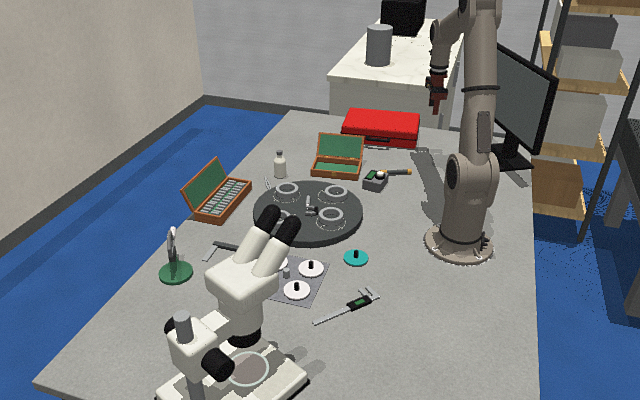

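The scene picture shows the platen at (306,232) and rings at (298,200), (263,226), (310,258) and (349,219). The micrometer is at (304,228), the case at (207,285) and the timer button at (193,224). White covers are at (353,174), (376,163), (398,181) and (377,192). The pink discs (422,166) and (430,200) and the turquoise disc (311,169) are decoys: wrong colour and off the pad.

```bash
cat > h.py <<'E'
import numpy as np,cv2,time
from workcell import get_obs,vision
def ray(c,u,v,z):
    M=c["cam_to_world"];d=M[:3,:3]@np.array([(u-c["cx"])/c["fx"],(v-c["cy"])/c["fy"],1.])
    o=M[:3,3];return (o+d*(z-o[2])/d[2])
def grab(n="wrist"):
    c=vision.calibration(n);p,d=vision.grab_frame(n);return p,d,c
def proj(c,P):
    M=c["cam_to_world"];q=M[:3,:3].T@(np.asarray(P,float)-M[:3,3])
    return np.array([c["fx"]*q[0]/q[2]+c["cx"],c["fy"]*q[1]/q[2]+c["cy"]])
E
python3 - <<'E'
from h import *
c=vision.calibration("scene")
for n,u,v,z in [("platen",306,230,30),("r a",298,199,56),("r b",263,226,56),("r c",310,257,56),("r d",349,218,56),("mic",304,228,38),("case",212,282,8),("btn",193,224,60),("cov1",353,171,20),("cov2",376,160,20),("cov3",398,178,20),("cov4",377,189,20),("turq",311,166,20),("lid",165,290,60),("bottle",281,322,0)]:
    print(n,ray(c,u,v,z).round())
w=vision.calibration("wrist");o=get_obs()
print(w["fx"],(o["ee_rot"].T@(w["cam_to_world"][:3,3]-o["eef_pos"])).round(1),(o["ee_rot"].T@w["cam_to_world"][:3,:3]).round(3))
E
```

```text
platen [571. -10.  30.]
r a [463.  38.  56.]
r b [ 493. -123.   56.]
r c [681. -78.  56.]
r d [632. 118.  56.]
mic [566. -14.  38.]
case [ 550. -343.    8.]
btn [ 356. -296.   60.]
cov1 [438. 310.  20.]
cov2 [444. 422.  20.]
cov3 [567. 417.  20.]
cov4 [563. 314.  20.]
turq [322. 201.  20.]
lid [ 531. -470.   60.]
bottle [ 778. -254.    0.]
347.6539636647328 [  80.8   -0.9 -170.1] [[-0.    -0.957 -0.291]
 [ 1.    -0.001  0.   ]
 [-0.    -0.291  0.957]]
```

```bash
R='{"dx":0.0257,"dy":-0.0396}'
python3 -m jog '[{"turn":0.1,"dz":-0.015,"gripper":0},{"turn":0.1,"dz":-0.015},{"turn":0.102,"dz":-0.015},{"dx":0.0257,"dy":-0.0396},{"dx":0.0257,"dy":-0.0396},{"dx":0.0257,"dy":-0.0396},{"dx":0.0257,"dy":-0.0396},{"dx":0.0257,"dy":-0.0396}]' 20
python3 -m jog '[{"dx":0.0257,"dy":-0.0396},{"dx":0.0257,"dy":-0.0396},{"dx":0.0257,"dy":-0.0396},{"dx":0.0257,"dy":-0.0396},{"dx":0.0257,"dy":-0.0396},{"dx":0.0257,"dy":-0.0396},{"dx":0.0257,"dy":-0.0396},{"dx":0.0257,"dy":-0.0396}]'
python3 -m jog '[{"dx":0.0257,"dy":-0.0396},{"dx":0.0257,"dy":-0.0396},{"dx":0.0257,"dy":-0.0396},{},{},{},{},{}]'
python3 - <<'E'
from h import *
o=get_obs();print(o["time_s"],o["eef_pos"],o["ee_rot"],o["joints"])
p,d,c=grab();cv2.imwrite("pics/w1.png",p);np.save("w1.npy",d);np.save("w1c.npy",c)
E
```

```text
0.1 [ 200.4310671  -644.00154432  214.81308277] [[ 9.54808718e-01  2.97220342e-01 -6.16710437e-04]
 [ 2.97220941e-01 -9.54807611e-01  1.46227756e-03]
 [-1.54221184e-04 -1.57949462e-03 -9.99998741e-01]] [66.51559824 27.3704428   1.28173223 89.16907019 -0.65714438 63.55877267
 -4.76180233]invalid input
invalid input
invalid input
```

View pics/w1.png

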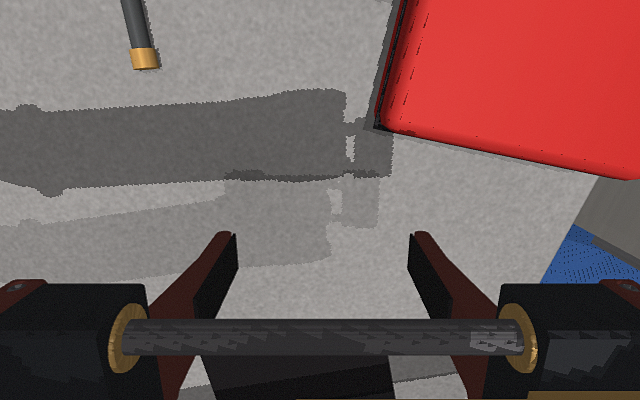

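The view shows the gripper covering rows below about 230, so the usable view is forward of the TCP. I'll give every key in each row.

```bash
python3 -m jog '[{"dx":0,"dy":0,"dz":0,"turn":0.1,"gripper":0},{"dx":0,"dy":0,"dz":0,"turn":0.1,"gripper":0},{"dx":0,"dy":0,"dz":0,"turn":0.102,"gripper":0},{"dx":0.0203,"dy":-0.0396,"dz":-0.0116,"turn":0,"gripper":0},{"dx":0.0203,"dy":-0.0396,"dz":-0.0116,"turn":0,"gripper":0},{"dx":0.0203,"dy":-0.0396,"dz":-0.0116,"turn":0,"gripper":0},{"dx":0.0203,"dy":-0.0396,"dz":-0.0116,"turn":0,"gripper":0},{"dx":0.0203,"dy":-0.0396,"dz":-0.0116,"turn":0,"gripper":0}]' 20
python3 -m jog '[{"dx":0.0203,"dy":-0.0396,"dz":-0.0116,"turn":0,"gripper":0},{"dx":0.0203,"dy":-0.0396,"dz":-0.0116,"turn":0,"gripper":0},{"dx":0.0203,"dy":-0.0396,"dz":-0.0116,"turn":0,"gripper":0},{"dx":0.0203,"dy":-0.0396,"dz":-0.0116,"turn":0,"gripper":0},{"dx":0.0203,"dy":-0.0396,"dz":-0.0116,"turn":0,"gripper":0},{"dx":0.0203,"dy":-0.0396,"dz":-0.0116,"turn":0,"gripper":0},{"dx":0.0203,"dy":-0.0396,"dz":-0.0116,"turn":0,"gripper":0},{"dx":0.0203,"dy":-0.0396,"dz":-0.0116,"turn":0,"gripper":0}]'
python3 -m jog '[{"dx":0.0203,"dy":-0.0396,"dz":-0.0116,"turn":0,"gripper":0},{"dx":0.0203,"dy":-0.0396,"dz":-0.0116,"turn":0,"gripper":0},{"dx":0.0203,"dy":-0.0396,"dz":-0.0116,"turn":0,"gripper":0},{"dx":0,"dy":0,"dz":0,"turn":0,"gripper":0},{"dx":0,"dy":0,"dz":0,"turn":0,"gripper":0},{"dx":0,"dy":0,"dz":0,"turn":0,"gripper":0},{"dx":0,"dy":0,"dz":0,"turn":0,"gripper":0},{"dx":0,"dy":0,"dz":0,"turn":0,"gripper":0}]'
python3 - <<'E'
from h import *
o=get_obs();print(o["time_s"],o["eef_pos"],o["ee_rot"],o["joints"])
p,d,c=grab();cv2.imwrite("pics/w2.png",p);np.save("w2.npy",d);np.save("w2c.npy",c)
E
```

```text
time_s: 0.95
eef_pos: [302.7, -444.7, 273.9]
ee_rot: [[1.0, -0.0, -0.0], [-0.0, -1.0, 0.0], [-0.0, -0.0, -1.0]]
wrist_force: [1.4, -0.3, -0.5]
gripper_width: 87.7
finger_force: 0.0
time_s: 1.75
eef_pos: [464.9, -128.0, 366.9]
ee_rot: [[1.0, -0.0, 0.0], [-0.0, -1.0, -0.0], [0.0, 0.0, -1.0]]
wrist_force: [1.7, -1.0, 0.2]
gripper_width: 87.7
finger_force: 0.0
time_s: 2.55
eef_pos: [525.2, -12.3, 401.1]
ee_rot: [[1.0, -0.002, -0.0], [-0.002, -1.0, -0.0], [-0.0, 0.0, -1.0]]
wrist_force: [0.0, 0.2, -0.4]
gripper_width: 88.0
finger_force: 0.0
2.55 [525.17536272 -12.28882932 401.06836348] [[ 9.99996920e-01 -2.45157721e-03 -3.87761128e-04]
 [-2.45172755e-03 -9.99996919e-01 -3.87714382e-04]
 [-3.86809422e-04  3.88663873e-04 -9.99999850e-01]] [ 15.49737352   7.50091764 -23.50678047  92.73788914   3.0461465
  80.41581211 -98.47925191]
```

View pics/w2.png

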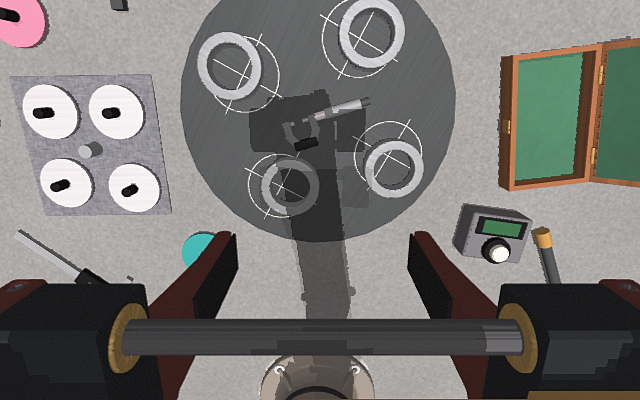

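The picture shows four rings, at (229,65), (371,33), (394,168) and (290,186), each off its circle. The micrometer's thimble is at (345,106) and its frame at (300,130). The case is centred at (550,120), the button at (499,252) and the plug at (90,150). White covers are at (50,112), (117,112), (67,183) and (134,188). These match "loose aluminium on the grey pad"; pink (20,20) and turquoise (205,250) are decoys.

```bash
cat >> h.py <<'E'
def cloud(d,c):
    v,u=np.mgrid[0:d.shape[0],0:d.shape[1]]
    P=np.stack([(u-c["cx"])/c["fx"]*d,(v-c["cy"])/c["fy"]*d,d],-1)@c["cam_to_world"][:3,:3].T+c["cam_to_world"][:3,3]
    P[d==0]=np.nan;return P
def cfit(x,y):
    A=np.c_[2*x,2*y,np.ones(len(x))];s=np.linalg.lstsq(A,x*x+y*y,rcond=None)[0]
    return s[0],s[1],np.sqrt(s[2]+s[0]**2+s[1]**2)
def ringtops(P,guess,zt=56):
    "annulus-cluster centres: circle fit on outer+inner rim via symmetric mask centroid of convex hull"
    out=[]
    for g in guess:
        m=(np.abs(P[...,2]-zt)<5)&(np.hypot(P[...,0]-g[0],P[...,1]-g[1])<75)
        pts=P[m][:,:2].astype(np.float32)
        if len(pts)<30: out.append(None);continue
        (cx,cy),r=cv2.minEnclosingCircle(pts)
        h=cv2.convexHull(pts)[:,0];f=cfit(h[:,0].astype(float),h[:,1].astype(float))
        out.append((f,len(pts),pts))
    return out
def marks(p,P,c,guess,it=4):
    g=cv2.cvtColor(p,cv2.COLOR_BGR2GRAY).astype(float)
    t=cv2.morphologyEx(g.astype(np.uint8),cv2.MORPH_TOPHAT,np.ones((7,7),np.uint8))
    m=(t>25)&(np.abs(P[...,2]-30)<6)
    v,u=np.nonzero(m);W=np.array([ray(c,a,b,30.)[:2] for a,b in zip(u,v)])
    out=[]
    for q in guess:
        q=np.array(q,float)
        for tol in (14,8,4,3):
            r=np.hypot(*(W-q).T);s=np.abs(r-52.5)<tol
            if s.sum()<15: break
            # fixed-radius update
            for _ in range(10):
                D=W[s]-q;r=np.linalg.norm(D,axis=1);n=D/r[:,None]
                q=q+np.linalg.lstsq(n,r-52.5,rcond=None)[0]
        out.append((q,s.sum()))
    return out
E
python3 - <<'E'
from h import *
p=cv2.imread("pics/w2.png");d=np.load("w2.npy");c=np.load("w2c.npy",allow_pickle=True).item()
P=cloud(d,c);px=[(229,65),(371,33),(394,168),(290,186)]
for (u,v) in px: print("near",ray(c,u,v,56).round())
G=[ray(c,u,v,56)[:2] for u,v in px]
for r in ringtops(P,G): print("ring",np.round(r[0],1),r[1])
m=(np.abs(P[...,2]-30)<4)&(np.hypot(P[...,0]-571,P[...,1]+10)<240);print("platz",np.nanmedian(P[m][:,2]))
h=cv2.convexHull(P[m][:,:2].astype(np.float32))[:,0].astype(float);f=cfit(h[:,0],h[:,1]);print("platen",np.round(f,1))
g=[ray(c,u,v,30)[:2] for u,v in [(240,75),(358,37),(390,160),(280,183)]]
M=marks(p,P,c,g)
for q,n in M: print("mark",q.round(1),n)
print("mean",np.mean([q for q,n in M],0), [np.degrees(np.arctan2(*(q-f[:2])[::-1])).round(1) for q,n in M])
# mic
m=(P[...,2]>35)&(P[...,2]<52)&(np.hypot(P[...,0]-571,P[...,1]+10)<70);print("mic",m.sum(),np.nanmedian(P[m],0))
# thimble bright part
g=cv2.cvtColor(p,cv2.COLOR_BGR2GRAY);b=np.uint8(m);v,u=np.nonzero(m);print(u.min(),u.max(),v.min(),v.max())
# case: green, button, covers
hsv=cv2.cvtColor(p,cv2.COLOR_BGR2HSV);k=(cv2.inRange(hsv,(60,60,40),(90,255,255))>0)&(np.abs(P[...,2]-8)<6)&(P[...,1]<-200)
if k.sum():
    q=P[k][:,:2].astype(np.float32);print("case",cv2.minAreaRect(q),np.nanmedian(P[k][:,2]))
L=(P[...,1]<-300)&(P[...,2]>50)&(P[...,0]>430); 
for z in (60,80,90,100,120):
    s=L&(np.abs(P[...,2]-z)<5)
    if s.sum(): print("lid",z,P[s][:,:2].min(0),P[s][:,:2].max(0),s.sum())
print("btn",P[248:258,494:504].reshape(-1,3)[:, :].mean(0))
w=np.uint8((hsv[...,1]<40)&(hsv[...,2]>190)&(P[...,1]>200))*255
w=cv2.morphologyEx(w,cv2.MORPH_CLOSE,np.ones((11,11)))
for ct in cv2.findContours(w,0,1)[0]:
    if cv2.contourArea(ct)>800:
        (a,b_),ax,an=cv2.fitEllipse(ct);print("cover",(a,b_),ax,ray(c,a,b_,13).round(1))
E
```

```text
near [637. 118.  56.]
near [677. -78.  56.]
near [ 489. -120.   56.]
near [461.  38.  56.]
ring [634.8 117.7  44.5] 1860
ring [676.5 -78.8  44.3] 1942
ring [ 487.  -119.8   44.6] 1473
ring [459.4  38.6  44.4] 1393
platz 31.102686449227406
platen [562.1  -5.  207.5]
mark [623.9 105.6] 307
mark [673.6 -64.1] 273
mark [ 503.8 -114. ] 262
mark [454.   56.4] 230
mean [563.84096876  -4.01630948] [np.float64(60.8), np.float64(-27.9), np.float64(-118.2), np.float64(150.4)]
mic 1233 [558.60461791  -0.90932137  45.10105021]
282 367 98 151
case ((556.5344848632812, -368.08563232421875), (189.74209594726562, 97.4720458984375), 6.990074634552002) 10.15566699350461
lid 60 [ 464.23671846 -458.38652717] [ 668.63726946 -422.56554131] 1568
lid 80 [ 465.52399585 -472.86569649] [ 613.35439755 -441.53685616] 636
lid 90 [ 468.0935467 -470.9808812] [ 497.6464944  -463.63741453] 16
btn [nan nan nan]
cover (48.348365783691406, 259.921142578125) (33.00725173950195, 75.16862487792969) [314.1 476.7  13. ]
cover (134.76547241210938, 187.41558837890625) (45.55841064453125, 54.903743743896484) [447.7 301.5  13. ]
cover (67.23218536376953, 179.99542236328125) (50.44470977783203, 62.796512603759766) [460.8 411.3  13. ]
cover (115.73546600341797, 111.40833282470703) (49.794532775878906, 57.75556182861328) [571.4 311.5  13. ]
cover (49.36852264404297, 111.3201675415039) (47.695369720458984, 59.5107421875) [571.8 415.2  13. ]
```

```bash
python3 - <<'E'
from h import *
p=cv2.imread("pics/w2.png");d=np.load("w2.npy");c=np.load("w2c.npy",allow_pickle=True).item()
P=cloud(d,c);g=cv2.cvtColor(p,cv2.COLOR_BGR2GRAY)
m=(P[...,2]>35)&(P[...,2]<52)&(np.hypot(P[...,0]-571,P[...,1]+10)<80)&(g>150)
v,u=np.nonzero(m);s=u>325;q=P[m][s][:,:2].astype(np.float32);r=cv2.minAreaRect(q);print(r,s.sum(),cv2.boxPoints(r))
print(ray(c,369,100,40),ray(c,314,117,40), ray(c,499,252,55), P[225:235,470:480,2].mean())
E
```

```text
((578.050537109375, -47.12382507324219), (11.809511184692383, 42.00092315673828), 14.424271583557129) 173 [[567.1007   -28.25622 ]
 [577.5631   -68.93318 ]
 [589.00037  -65.99143 ]
 [578.53796  -25.314468]]
[588.34403044 -80.70226787  40.        ] [564.00258399   0.72498864  40.        ] [ 347.92380625 -300.15128669   55.        ] 46.33723532464651
```

```bash
python3 -m jog '[{"dx":0.008,"dy":0.002,"dz":0.0435,"turn":0,"gripper":0},{"dx":0.008,"dy":0.002,"dz":0.0435,"turn":0,"gripper":0},{"dx":0.008,"dy":0.002,"dz":0.0435,"turn":0,"gripper":0},{"dx":0.008,"dy":0.002,"dz":0.0435,"turn":0,"gripper":0},{"dx":0.008,"dy":0.002,"dz":0.0435,"turn":0,"gripper":0},{"dx":0.007,"dy":0.002,"dz":0.0435,"turn":0,"gripper":0},{"dx":0,"dy":0,"dz":0,"turn":-0.145,"gripper":0},{"dx":0,"dy":0,"dz":0,"turn":-0.145,"gripper":0}]'
python3 -m jog '[{"dx":0,"dy":0,"dz":0,"turn":-0.145,"gripper":0},{"dx":0,"dy":0,"dz":0,"turn":-0.145,"gripper":0},{"dx":0,"dy":0,"dz":0,"turn":-0.145,"gripper":0},{"dx":0,"dy":0,"dz":0,"turn":-0.145,"gripper":0},{"dx":0,"dy":0,"dz":0,"turn":-0.145,"gripper":0},{"dx":0,"dy":0,"dz":0,"turn":-0.145,"gripper":0},{"dx":0,"dy":0,"dz":0,"turn":-0.145,"gripper":0},{"dx":0,"dy":0,"dz":0,"turn":-0.145,"gripper":0}]' >/dev/null
python3 -m jog '[{"dx":0,"dy":0,"dz":0,"turn":-0.145,"gripper":0},{"dx":0,"dy":0,"dz":0,"turn":-0.145,"gripper":0},{"dx":0,"dy":0,"dz":0,"turn":-0.1,"gripper":0},{"dx":0,"dy":0,"dz":0,"turn":0,"gripper":0},{"dx":0,"dy":0,"dz":0,"turn":0,"gripper":0},{"dx":0,"dy":0,"dz":0,"turn":0,"gripper":0},{"dx":0,"dy":0,"dz":0,"turn":0,"gripper":0},{"dx":0,"dy":0,"dz":0,"turn":0,"gripper":0}]'
python3 - <<'E'
from h import *
o=get_obs();print(o["joints"])
p,d,c=grab();cv2.imwrite("pics/w3.png",p);np.save("w3.npy",d);np.save("w3c.npy",c)
E
```

```text
time_s: 3.4
eef_pos: [571.5, -23.6, 138.3]
ee_rot: [[0.957, 0.291, -0.004], [0.291, -0.957, 0.0], [-0.003, -0.001, -1.0]]
wrist_force: [0.5, -0.0, 1.4]
gripper_width: 88.0
finger_force: 0.0
time_s: 5.0
eef_pos: [572.6, -22.9, 140.3]
ee_rot: [[-0.265, 0.964, 0.0], [0.964, 0.265, -0.0], [-0.0, 0.0, -1.0]]
wrist_force: [0.6, -0.3, 0.1]
gripper_width: 87.8
finger_force: 0.0
[ 30.33343331  29.30538885 -44.96811239 105.15686984  24.74463561
  55.78472073  -9.87121363]
```

View pics/w3.png

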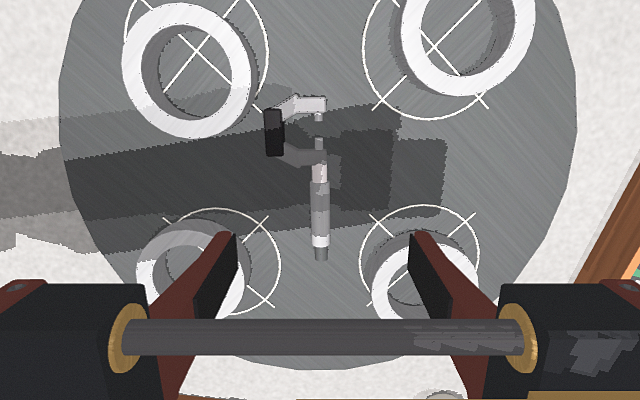

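The view shows the thimble vertical at column 320, rows 180–247, with its end at (321,260) and the frame at (285,128).

```bash
python3 - <<'E'
from h import *
c=np.load("w3c.npy",allow_pickle=True).item();o=get_obs()
for px in [(319.5,185),(320.5,240),(321,261),(310,98)]:
    w=ray(c,*px,40);print(px,w.round(1),(o["ee_rot"].T@(w-o["eef_pos"])).round(1))
E
```

```text
(319.5, 185) [569.5 -17.8  40. ] [  5.8  -1.6 100.3]
(320.5, 240) [583.1 -64.2  40. ] [-42.6  -0.9 100.3]
(321, 261) [588.7 -83.2  40. ] [-62.3  -0.5 100.3]
(310, 98) [544.9  45.7  40. ] [ 73.5  -8.5 100.3]
```

```bash
python3 -m jog '[{"dx":-0.003,"dy":-0.001,"dz":0.02,"turn":0,"gripper":0},{"dx":0,"dy":0,"dz":0.03,"turn":0,"gripper":0},{"dx":0,"dy":0,"dz":0.025,"turn":0,"gripper":0},{"dx":0,"dy":0,"dz":0.0165,"turn":0,"gripper":0},{"dx":0,"dy":0,"dz":0,"turn":0,"gripper":0},{"dx":0,"dy":0,"dz":0,"turn":0,"gripper":255},{"dx":0,"dy":0,"dz":0,"turn":0,"gripper":255},{"dx":0,"dy":0,"dz":0,"turn":0,"gripper":255}]' 25
python3 -m jog '[{"dx":0,"dy":0,"dz":0,"turn":0,"gripper":255},{"dx":0,"dy":0,"dz":0,"turn":0,"gripper":255},{"dx":0,"dy":0,"dz":0,"turn":0,"gripper":255},{"dx":0,"dy":0,"dz":0,"turn":0,"gripper":255},{"dx":0,"dy":0,"dz":0,"turn":0,"gripper":255},{"dx":0,"dy":0,"dz":0,"turn":0,"gripper":255},{"dx":0,"dy":0,"dz":0,"turn":0,"gripper":255},{"dx":0,"dy":0,"dz":0,"turn":0,"gripper":255}]'
```

```text
time_s: 5.85
eef_pos: [573.3, -26.1, 50.0]
ee_rot: [[-0.266, 0.964, 0.002], [0.964, 0.266, -0.0], [-0.001, 0.002, -1.0]]
wrist_force: [0.9, 0.6, 0.6]
gripper_width: 67.1
finger_force: 0.0
time_s: 6.65
eef_pos: [572.4, -26.2, 48.7]
ee_rot: [[-0.266, 0.964, -0.0], [0.964, 0.266, -0.0], [-0.0, -0.0, -1.0]]
wrist_force: [0.9, -0.8, -0.2]
gripper_width: 3.1
finger_force: 0.0
```

```bash
python3 -m jog '[{"dx":0,"dy":0,"dz":0,"turn":0,"gripper":255},{"dx":0,"dy":0,"dz":0,"turn":0,"gripper":255},{"dx":0,"dy":0,"dz":0,"turn":0,"gripper":255},{"dx":0,"dy":0,"dz":0,"turn":0,"gripper":255},{"dx":0,"dy":0,"dz":0,"turn":0,"gripper":255},{"dx":0,"dy":0,"dz":0,"turn":0,"gripper":255},{"dx":0,"dy":0,"dz":0,"turn":0,"gripper":255},{"dx":0,"dy":0,"dz":0,"turn":0,"gripper":255}]'
python3 - <<'E'
from h import *
p,d,c=grab();cv2.imwrite("pics/w4.png",p)
E
```

```text
time_s: 7.45
eef_pos: [572.4, -26.1, 48.8]
ee_rot: [[-0.266, 0.964, -0.0], [0.964, 0.266, -0.0], [-0.0, -0.0, -1.0]]
wrist_force: [-0.2, 0.2, -0.0]
gripper_width: 0.3
finger_force: 0.0
```

View pics/w4.png

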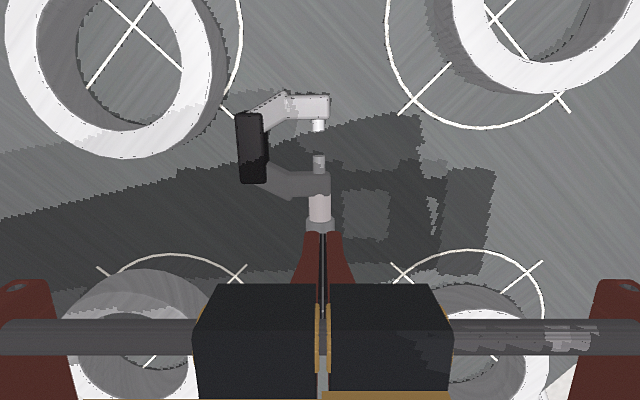

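The fingers have closed fully (0.3 mm) and appear to be on top of the thimble at (320,240). I'll check tip height by depth.

```bash
python3 - <<'E'
from h import *
p,d,c=grab();o=get_obs();P=cloud(d,c)
for v in (205,215,222,228,232,236,240,250,260,270,280):
    q=P[v,[306,312,316,320,324,330,338]];t=(q-o["eef_pos"])@o["ee_rot"]
    print(v,t[:,2].round(0),t[:,0].round(0)[3],q[:,2].round(0))
print(o["eef_pos"],o["gripper_width"])
E
```

```text
205 [18.  6.  5.  3.  5.  7. 18.] 22.0 [31. 43. 44. 45. 44. 41. 31.]
215 [18.  6.  4.  3.  4.  8. 17.] 16.0 [30. 43. 45. 45. 45. 40. 32.]
222 [ 9.  4.  4.  3.  4.  3. 18.] 12.0 [40. 45. 45. 46. 45. 46. 31.]
228 [ 9.  4.  3.  2.  2.  4. 19.] 9.0 [40. 45. 46. 47. 47. 44. 30.]
232 [-10. -10.  -9.   3.   3. -10. -10.] 7.0 [59. 59. 58. 46. 46. 58. 58.]
236 [-15. -15. -15. -12. -11. -15. -15.] 11.0 [63. 63. 64. 60. 60. 64. 64.]
240 [-18. -20. -19. -16. -15. -19. -18.] 10.0 [67. 69. 68. 65. 63. 68. 67.]
250 [-31. -30. -29. -26. -26. -30. -30.] 10.0 [80. 79. 78. 75. 75. 79. 79.]
260 [-38. -40. -39. -36. -37. -39. -38.] 11.0 [87. 89. 88. 85. 85. 88. 87.]
270 [-49. -48. -48. -45. -45. -48. -47.] 11.0 [97. 96. 97. 94. 93. 96. 95.]
280 [-55. -55. -55. -52. -53. -55. -56.] 10.0 [104. 103. 103. 101. 102. 104. 104.]
[572.43150299 -26.12866365  48.77554713] 0.2845535630535724
```

The depth view suggests the fingertips sit about 8 mm behind the TCP rather than 17 mm ahead. I'll open and feel downwards in small steps.

```bash
python3 -m jog '[{"dx":0,"dy":0,"dz":0,"turn":0,"gripper":0},{"dx":0,"dy":0,"dz":0,"turn":0,"gripper":0},{"dx":0,"dy":0,"dz":0,"turn":0,"gripper":0},{"dx":0,"dy":0,"dz":0,"turn":0,"gripper":0},{"dx":0,"dy":0,"dz":0,"turn":0,"gripper":0},{"dx":0,"dy":0,"dz":0,"turn":0,"gripper":0},{"dx":0,"dy":0,"dz":0.002,"turn":0,"gripper":0},{"dx":0,"dy":0,"dz":0.001,"turn":0,"gripper":0}]'
python3 - <<'E'
from h import *
p,d,c=grab();o=get_obs();P=cloud(d,c);cv2.imwrite("pics/w5.png",p[100:400,100:540])
print(o["wrist_force"],o["eef_pos"])
for u in (215,222,230,234):
    print(u,[( (P[v,u]-o["eef_pos"])@o["ee_rot"]).round(0) for v in (240,246,252,260)])
E
```

```text
time_s: 8.35
eef_pos: [572.4, -26.2, 45.6]
ee_rot: [[-0.266, 0.964, -0.0], [0.964, 0.266, -0.0], [0.0, -0.0, -1.0]]
wrist_force: [0.4, -0.2, 0.3]
gripper_width: 60.9
finger_force: 0.0
[-0.50982193 -0.28525376  0.15429046] [572.21786611 -26.18481793  45.39643798]
215 [array([ -3., -61.,  14.]), array([ -7., -62.,  14.]), array([-11., -62.,  14.]), array([-16., -63.,  15.])]
222 [array([ -4., -57.,  15.]), array([ -7., -58.,  15.]), array([-11., -58.,  14.]), array([-16., -58.,  14.])]
230 [array([ -3., -53.,  14.]), array([ -7., -53.,  14.]), array([-12., -54.,  15.]), array([ 12., -38., -40.])]
234 [array([ -3., -50.,  14.]), array([ -7., -51.,  15.]), array([ 12., -38., -33.]), array([ 12., -36., -40.])]
```

View pics/w5.png

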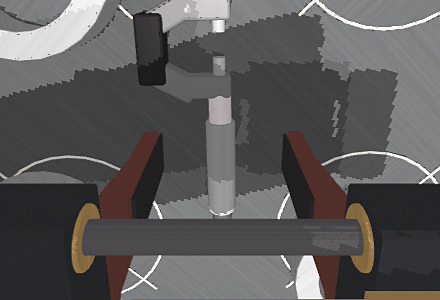

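```bash
python3 -m jog '[{"dx":0,"dy":0,"dz":0.002,"turn":0,"gripper":0},{"dx":0,"dy":0,"dz":0.002,"turn":0,"gripper":0},{"dx":0,"dy":0,"dz":0.002,"turn":0,"gripper":0},{"dx":0,"dy":0,"dz":0.002,"turn":0,"gripper":0},{"dx":0,"dy":0,"dz":0.002,"turn":0,"gripper":0},{"dx":0,"dy":0,"dz":0.002,"turn":0,"gripper":0},{"dx":0,"dy":0,"dz":0,"turn":0,"gripper":0},{"dx":0,"dy":0,"dz":0,"turn":0,"gripper":0}]' | grep -v rot
python3 -m jog '[{"dx":0,"dy":0,"dz":0.002,"turn":0,"gripper":0},{"dx":0,"dy":0,"dz":0.002,"turn":0,"gripper":0},{"dx":0,"dy":0,"dz":0.001,"turn":0,"gripper":0},{"dx":0,"dy":0,"dz":0.001,"turn":0,"gripper":0},{"dx":0,"dy":0,"dz":0.001,"turn":0,"gripper":0},{"dx":0,"dy":0,"dz":0,"turn":0,"gripper":0},{"dx":0,"dy":0,"dz":0,"turn":0,"gripper":0},{"dx":0,"dy":0,"dz":0,"turn":0,"gripper":0}]' | grep -v rot
python3 - <<'E'
from h import *
p,d,c=grab();o=get_obs();P=cloud(d,c);np.save("w6.npy",d);cv2.imwrite("pics/w6.png",p)
for u in (205,215,222,230,234):
    print(u,[( (P[v,u]-o["eef_pos"])@o["ee_rot"]).round(0) for v in (236,240,246,252)])
E
```

```text
time_s: 9.2
eef_pos: [572.4, -26.1, 33.7]
wrist_force: [0.2, -0.4, -0.0]
gripper_width: 88.1
finger_force: 0.0
time_s: 10.0
eef_pos: [572.5, -26.1, 26.8]
wrist_force: [0.1, -0.2, 0.2]
gripper_width: 88.0
finger_force: 0.0
205 [array([  8., -60.,  -5.]), array([  5., -60.,  -4.]), array([  2., -61.,  -4.]), array([ 12., -51., -31.])]
215 [array([ 13., -51., -16.]), array([ 12., -50., -19.]), array([ 12., -48., -26.]), array([ 13., -46., -33.])]
222 [array([ 12., -48., -15.]), array([ 12., -47., -20.]), array([ 12., -45., -26.]), array([ 11., -44., -29.])]
230 [array([ 11., -45., -12.]), array([ 10., -44., -16.]), array([  9., -43., -20.]), array([  7., -43., -21.])]
234 [array([ 11., -43., -12.]), array([  8., -43., -11.]), array([  6., -43., -13.]), array([  3., -43., -14.])]
```

```bash
python3 -m jog '[{"dx":0,"dy":0,"dz":0.001,"turn":0,"gripper":0},{"dx":0,"dy":0,"dz":0.001,"turn":0,"gripper":0},{"dx":0,"dy":0,"dz":0,"turn":0,"gripper":255},{"dx":0,"dy":0,"dz":0,"turn":0,"gripper":255},{"dx":0,"dy":0,"dz":0,"turn":0,"gripper":255},{"dx":0,"dy":0,"dz":0,"turn":0,"gripper":255},{"dx":0,"dy":0,"dz":0,"turn":0,"gripper":255},{"dx":0,"dy":0,"dz":0,"turn":0,"gripper":255}]' 25| grep -v rot
python3 -m jog '[{"dx":0,"dy":0,"dz":0,"turn":0,"gripper":255},{"dx":0,"dy":0,"dz":0,"turn":0,"gripper":255},{"dx":0,"dy":0,"dz":0,"turn":0,"gripper":255},{"dx":0,"dy":0,"dz":0,"turn":0,"gripper":255},{"dx":0,"dy":0,"dz":0,"turn":0,"gripper":255},{"dx":0,"dy":0,"dz":0,"turn":0,"gripper":255},{"dx":0,"dy":0,"dz":0,"turn":0,"gripper":255},{"dx":0,"dy":0,"dz":0,"turn":0,"gripper":255}]' | grep -v rot
```

```text
time_s: 10.85
eef_pos: [572.4, -26.2, 24.8]
wrist_force: [-0.7, 0.0, -0.0]
gripper_width: 43.1
finger_force: 0.0
time_s: 11.65
eef_pos: [572.3, -26.2, 24.8]
wrist_force: [-1.3, -0.4, 1.2]
gripper_width: 15.4
finger_force: 24.9
```

Mic is gripped (15.4 mm, 25 N). Lift it, and check the lid clearance in the case frame from the earlier depth.

```bash
python3 -m jog '[{"dx":0,"dy":0,"dz":-0.003,"turn":0,"gripper":255},{"dx":0,"dy":0,"dz":-0.007,"turn":0,"gripper":255},{"dx":0,"dy":0,"dz":-0.015,"turn":0,"gripper":255},{"dx":0,"dy":0,"dz":-0.025,"turn":0,"gripper":255},{"dx":0,"dy":0,"dz":-0.03,"turn":0,"gripper":255},{"dx":0,"dy":0,"dz":-0.03,"turn":0,"gripper":255},{"dx":0,"dy":0,"dz":-0.03,"turn":0,"gripper":255},{"dx":0,"dy":0,"dz":0,"turn":0,"gripper":255}]' | grep -v rot
python3 - <<'E'
from h import *
d=np.load("w2.npy");c=np.load("w2c.npy",allow_pickle=True).item();p=cv2.imread("pics/w2.png")
P=cloud(d,c);a=np.radians(7);X=np.array([np.cos(a),np.sin(a)]);Y=np.array([-X[1],X[0]]);o=np.array([556.5,-361])
q=P[...,:2]-o;x=q@X;y=q@Y;z=P[...,2]
for z0 in (34,42,50,58,66,74,82,90):
    s=(abs(z-z0)<4)&(abs(x)<80)&(y<-20)&(y>-150)
    if s.sum():print(z0,s.sum(),np.percentile(y[s],[1,10,50,90,99]).round())
s=(abs(z-33)<4)&(abs(x)<125)&(y>20)&(y<90);print("wall +y",np.percentile(y[s],[2,50,98]).round())
for sg in (1,-1):
    s=(abs(z-33)<4)&(sg*x>60)&(sg*x<130)&(abs(y)<45);print("wall x",sg,np.percentile(x[s],[2,50,98]).round())
E
```

```text
time_s: 12.45
eef_pos: [575.3, -25.3, 170.1]
wrist_force: [0.6, -0.3, -1.9]
gripper_width: 15.4
finger_force: 24.9
34 1085 [-67. -64. -59. -55. -54.]
42 747 [-70. -69. -67. -64. -62.]
50 894 [-76. -74. -71. -68. -67.]
58 966 [-82. -80. -77. -74. -72.]
66 1018 [-88. -86. -83. -80. -78.]
74 818 [-93. -91. -88. -85. -84.]
82 239 [-96. -95. -93. -90. -89.]
wall +y [23. 59. 64.]
wall x 1 [ 95.  98. 102.]
wall x -1 [-103.  -99.  -95.]
```

```bash
python3 -m jog '[{"dx":-0.0426,"dy":-0.0133,"dz":0,"turn":0,"gripper":255},{"dx":-0.0426,"dy":-0.0133,"dz":0,"turn":0,"gripper":255},{"dx":-0.0426,"dy":-0.0133,"dz":0,"turn":0,"gripper":255},{"dx":-0.0426,"dy":-0.0133,"dz":0,"turn":0,"gripper":255},{"dx":-0.0426,"dy":-0.0133,"dz":0,"turn":0,"gripper":255},{"dx":-0.0426,"dy":-0.0133,"dz":0,"turn":0,"gripper":255},{"dx":-0.0426,"dy":-0.0133,"dz":0,"turn":0,"gripper":255},{"dx":0,"dy":0,"dz":0,"turn":-0.1,"gripper":255}]' | grep -v rot
python3 -m jog '[{"dx":0,"dy":0,"dz":0,"turn":-0.145,"gripper":255},{"dx":0,"dy":0,"dz":0,"turn":-0.145,"gripper":255},{"dx":0,"dy":0,"dz":0,"turn":-0.145,"gripper":255},{"dx":0,"dy":0,"dz":0,"turn":-0.145,"gripper":255},{"dx":0,"dy":0,"dz":0,"turn":-0.145,"gripper":255},{"dx":0,"dy":0,"dz":0,"turn":-0.145,"gripper":255},{"dx":0,"dy":0,"dz":0,"turn":-0.145,"gripper":255},{"dx":0,"dy":0,"dz":0,"turn":-0.145,"gripper":255}]' | grep -v rot
python3 -m jog '[{"dx":0,"dy":0,"dz":0,"turn":-0.145,"gripper":255},{"dx":0,"dy":0,"dz":0,"turn":-0.017,"gripper":255},{"dx":0,"dy":0,"dz":0.03,"turn":0,"gripper":255},{"dx":0,"dy":0,"dz":0.03,"turn":0,"gripper":255},{"dx":0,"dy":0,"dz":0.01,"turn":0,"gripper":255},{"dx":0,"dy":0,"dz":0,"turn":0,"gripper":255},{"dx":0,"dy":0,"dz":0,"turn":0,"gripper":255},{"dx":0,"dy":0,"dz":0,"turn":0,"gripper":255}]'
python3 - <<'E'
from h import *
p,d,c=grab();o=get_obs();cv2.imwrite("pics/w7.png",p);np.save("w7.npy",d);np.save("w7c.npy",c);print(o["joints"].round(),o["eef_pos"])
E
```

```text
time_s: 13.25
eef_pos: [559.1, -347.4, 163.5]
wrist_force: [-0.4, -0.9, -2.7]
gripper_width: 15.6
finger_force: 24.9
time_s: 14.05
eef_pos: [561.4, -338.3, 164.3]
wrist_force: [0.2, 0.2, -2.4]
gripper_width: 15.4
finger_force: 24.9
time_s: 14.85
eef_pos: [563.0, -338.5, 96.5]
ee_rot: [[-0.993, -0.119, 0.002], [-0.119, 0.993, -0.001], [-0.002, -0.001, -1.0]]
wrist_force: [0.7, 0.6, -1.3]
gripper_width: 15.3
finger_force: 24.9
[ 62.  45. -56.  95.  41.  63.  91.] [ 562.88522505 -338.53569838   96.38409286]
```

View pics/w7.png

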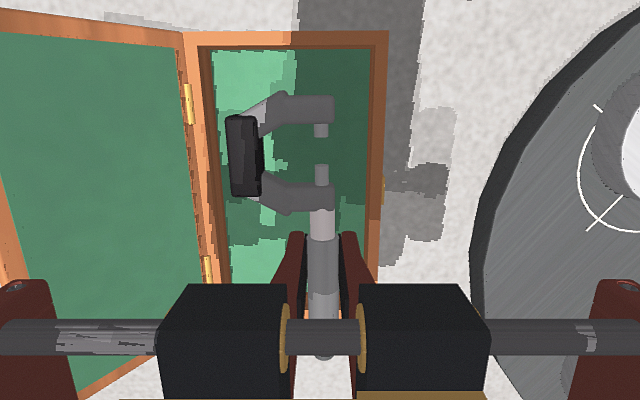

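The mic hangs aligned over the lining: frame at (280,150) and inside walls at columns 205–372, with the lid hinge at (200,150).

```bash
python3 - <<'E'
from h import *
d=np.load("w7.npy");c=np.load("w7c.npy",allow_pickle=True).item();o=get_obs();P=cloud(d,c)
for u,v in [(5,285),(40,285),(70,290),(70,330),(10,330),(610,290)]: print(u,v,((P[v,u]-o["eef_pos"])@o["ee_rot"]).round())
E
python3 -m jog '[{"dx":0,"dy":0,"dz":0.02,"turn":0,"gripper":255},{"dx":0,"dy":0,"dz":0.02,"turn":0,"gripper":255},{"dx":0,"dy":0,"dz":0.015,"turn":0,"gripper":255},{"dx":0,"dy":0,"dz":0.01,"turn":0,"gripper":255},{"dx":0,"dy":0,"dz":0.008,"turn":0,"gripper":255},{"dx":0,"dy":0,"dz":0.005,"turn":0,"gripper":255},{"dx":0,"dy":0,"dz":0,"turn":0,"gripper":255},{"dx":0,"dy":0,"dz":0,"turn":0,"gripper":255}]' | grep -v rot
```

```text
5 285 [ 32. -78. -94.]
40 285 [ 31. -71. -92.]
70 290 [ -22. -132.  -10.]
70 330 [  27.  -56. -104.]
10 330 [  27.  -69. -104.]
610 290 [ 30.  74. -93.]
time_s: 15.7
eef_pos: [562.3, -338.4, 17.2]
wrist_force: [0.3, -0.9, -1.6]
gripper_width: 15.3
finger_force: 24.9
```

```bash
python3 -m jog '[{"dx":0,"dy":0,"dz":0.003,"turn":0,"gripper":255},{"dx":0,"dy":0,"dz":0.003,"turn":0,"gripper":255},{"dx":0,"dy":0,"dz":0.003,"turn":0,"gripper":255},{"dx":0,"dy":0,"dz":0.002,"turn":0,"gripper":255},{"dx":0,"dy":0,"dz":0.001,"turn":0,"gripper":255},{"dx":0,"dy":0,"dz":0.001,"turn":0,"gripper":255},{"dx":0,"dy":0,"dz":0,"turn":0,"gripper":255},{"dx":0,"dy":0,"dz":0,"turn":0,"gripper":255}]' | grep -v rot
python3 -m jog '[{"dx":0,"dy":0,"dz":0.0005,"turn":0,"gripper":255},{"dx":0,"dy":0,"dz":0.0005,"turn":0,"gripper":255},{"dx":0,"dy":0,"dz":0,"turn":0,"gripper":255},{"dx":0,"dy":0,"dz":0,"turn":0,"gripper":255},{"dx":0,"dy":0,"dz":0,"turn":0,"gripper":255},{"dx":0,"dy":0,"dz":0,"turn":0,"gripper":255},{"dx":0,"dy":0,"dz":0,"turn":0,"gripper":255},{"dx":0,"dy":0,"dz":0,"turn":0,"gripper":255}]' | grep -v rot
```

```text
time_s: 16.5
eef_pos: [562.0, -338.4, 3.8]
wrist_force: [0.1, -0.7, -2.0]
gripper_width: 15.2
finger_force: 24.9
time_s: 17.3
eef_pos: [562.0, -338.4, 2.9]
wrist_force: [0.5, -0.0, 0.2]
gripper_width: 15.3
finger_force: 24.9
```

```bash
python3 -m jog '[{"dx":0,"dy":0,"dz":0,"turn":0,"gripper":185},{"dx":0,"dy":0,"dz":0,"turn":0,"gripper":185},{"dx":0,"dy":0,"dz":-0.004,"turn":0,"gripper":185},{"dx":0,"dy":0,"dz":-0.01,"turn":0,"gripper":185},{"dx":0,"dy":0,"dz":-0.025,"turn":0,"gripper":185},{"dx":0,"dy":0,"dz":-0.03,"turn":0,"gripper":185},{"dx":0,"dy":0,"dz":-0.03,"turn":0,"gripper":185},{"dx":0,"dy":0,"dz":-0.02,"turn":0,"gripper":185}]' | grep -v rot
python3 - <<'E'
from h import *
p,d,c=grab();P=cloud(d,c);cv2.imwrite("pics/w8.png",p)
a=np.radians(7);X=np.array([np.cos(a),np.sin(a)]);Y=np.array([-X[1],X[0]]);q=P[...,:2]-[556.5,-361]
x=q@X;y=q@Y;z=P[...,2];s=(abs(x)<88)&(abs(y)<46)&(z>13)&(z<60);print(s.sum(),np.percentile(z[s],[5,50,90,99,100]).round(1),x[s].min(),x[s].max(),y[s].min(),y[s].max())
E
python3 -m jog '[{"dx":-0.0273,"dy":0.0311,"dz":0,"turn":-0.075,"gripper":255},{"dx":-0.0273,"dy":0.0311,"dz":0,"turn":0,"gripper":255},{"dx":-0.0273,"dy":0.0311,"dz":0,"turn":0,"gripper":255},{"dx":-0.0273,"dy":0.0311,"dz":0,"turn":0,"gripper":255},{"dx":-0.0273,"dy":0.0311,"dz":0,"turn":0,"gripper":255},{"dx":-0.0273,"dy":0.0311,"dz":0,"turn":0,"gripper":255},{"dx":-0.0273,"dy":0.0311,"dz":0,"turn":0,"gripper":255},{"dx":-0.0273,"dy":0.0311,"dz":0,"turn":0,"gripper":255}]' 
python3 -m jog '[{"dx":0,"dy":0,"dz":0,"turn":0,"gripper":255},{"dx":0,"dy":0,"dz":0,"turn":0,"gripper":255},{"dx":0,"dy":0,"dz":0,"turn":0,"gripper":255},{"dx":0,"dy":0,"dz":0,"turn":0,"gripper":255},{"dx":0,"dy":0,"dz":0,"turn":0,"gripper":255},{"dx":0,"dy":0,"dz":0,"turn":0,"gripper":255},{"dx":0,"dy":0,"dz":0,"turn":0,"gripper":255},{"dx":0,"dy":0,"dz":0,"turn":0,"gripper":255}]'
cat >> h.py <<'E'
R0={1:(634.8,117.7),2:(676.5,-78.8),3:(487,-119.8),4:(459.4,38.6)}
M0={1:(623.9,105.6),2:(673.6,-64.1),3:(503.8,-114),4:(454,56.4)}
def look(ks,name=None):
    o=get_obs();p,d,c=grab();P=cloud(d,c)
    if name: cv2.imwrite(f"pics/{name}.png",p)
    for k in ks:
        # ring: outer rim of top face, pixel mask -> hull -> plane z=56
        m=np.uint8((np.abs(P[...,2]-56)<6)&(np.hypot(P[...,0]-M0[k][0],P[...,1]-M0[k][1])<80))
        h=max(cv2.findContours(m,0,1)[0],key=cv2.contourArea,default=None)
        if h is None: print(k,"no ring");continue
        h=cv2.convexHull(h)[:,0];W=np.array([ray(c,a,b,56.)[:2] for a,b in h]);f=cfit(W[:,0],W[:,1])
        q,n=marks(p,P,c,[M0[k]])[0]
        R=o["ee_rot"];T=lambda x,y:(R.T@(np.array([x,y,o["eef_pos"][2]])-o["eef_pos"]))[:2].round(1)
        e=q-np.array(f[:2])
        print(k,"ring",np.round(f,1),"mark",q.round(1),n,"need",e.round(1),"|%.1f|"%np.hypot(*e),"ring@tool",T(*f[:2]),"mark@tool",T(*q))
    print(o["time_s"],o["eef_pos"].round(1))
E
python3 -c "
from h import *
look([2,1],'w9')"
```

```text
time_s: 18.1
eef_pos: [562.9, -338.3, 124.9]
wrist_force: [-0.2, 0.1, -0.2]
gripper_width: 24.5
finger_force: 0.0
4195 [19.2 23.1 25.1 26.2 27.2] -70.01763200769759 66.41429113797388 -18.925432721714575 30.582110521450463
time_s: 18.95
eef_pos: [731.0, -52.3, 121.4]
ee_rot: [[-0.981, -0.194, -0.001], [-0.194, 0.981, -0.0], [0.001, -0.0, -1.0]]
wrist_force: [0.0, -0.1, -0.8]
gripper_width: 0.1
finger_force: 0.0
time_s: 19.75
eef_pos: [730.5, -53.8, 121.8]
ee_rot: [[-0.981, -0.194, 0.0], [-0.194, 0.981, -0.0], [-0.0, -0.0, -1.0]]
wrist_force: [0.5, -0.2, -0.2]
gripper_width: 0.4
finger_force: 0.0
2 ring [676.8 -78.6  44.6] mark [673.5 -63.9] 787 need [-3.2 14.7] |15.1| ring@tool [ 57.5 -13.9] mark@tool [57.8  1.2]
1 ring [635.1 116.1  45.3] mark [623.5 105.9] 939 need [-11.6 -10.2] |15.4| ring@tool [ 60.7 185.2] mark@tool [ 74.1 177.4]
19.75 [730.5 -53.8 121.8]
```

```bash
python3 -m jog '[{"dx":0.0289,"dy":-0.007,"dz":0,"turn":0,"gripper":255},{"dx":0.0288,"dy":-0.0069,"dz":0,"turn":0,"gripper":255},{"dx":0,"dy":0,"dz":0,"turn":0,"gripper":255},{"dx":0,"dy":0,"dz":0.03,"turn":0,"gripper":255},{"dx":0,"dy":0,"dz":0.03,"turn":0,"gripper":255},{"dx":0,"dy":0,"dz":0.0338,"turn":0,"gripper":255},{"dx":0,"dy":0,"dz":0,"turn":0,"gripper":255},{"dx":0,"dy":0.007,"dz":0,"turn":0,"gripper":255}]' | grep -v rot
python3 -m jog '[{"dx":0,"dy":0.004,"dz":0,"turn":0,"gripper":255},{"dx":0,"dy":0.004,"dz":0,"turn":0,"gripper":255},{"dx":0,"dy":0.003,"dz":0,"turn":0,"gripper":255},{"dx":0,"dy":0.003,"dz":0,"turn":0,"gripper":255},{"dx":0,"dy":0.002,"dz":0,"turn":0,"gripper":255},{"dx":0,"dy":0.002,"dz":0,"turn":0,"gripper":255},{"dx":0,"dy":0.001,"dz":0,"turn":0,"gripper":255},{"dx":0,"dy":0.001,"dz":0,"turn":0,"gripper":255}]' | grep -v rot
python3 -m jog '[{"dx":0,"dy":0,"dz":0,"turn":0,"gripper":255},{"dx":0,"dy":-0.006,"dz":0,"turn":0,"gripper":255},{"dx":0,"dy":-0.006,"dz":-0.01,"turn":0,"gripper":255},{"dx":0,"dy":0,"dz":-0.04,"turn":0,"gripper":255},{"dx":-0.0289,"dy":0,"dz":-0.0438,"turn":0,"gripper":255},{"dx":-0.0288,"dy":0,"dz":0,"turn":0,"gripper":255},{"dx":0,"dy":0,"dz":0,"turn":0,"gripper":255},{"dx":0,"dy":0,"dz":0,"turn":0,"gripper":255}]' | grep -v rot
python3 -c "
from h import *
look([2])"
```

```text
time_s: 20.6
eef_pos: [675.7, -72.0, 27.7]
wrist_force: [0.6, -0.2, 0.6]
gripper_width: 0.4
finger_force: 0.0
time_s: 21.4
eef_pos: [672.4, -54.8, 28.6]
wrist_force: [0.9, -5.9, 3.0]
gripper_width: 0.5
finger_force: 2.7
time_s: 22.2
eef_pos: [728.8, -52.4, 119.8]
wrist_force: [-0.3, -0.3, 0.3]
gripper_width: 0.1
finger_force: 0.0
2 ring [675.7 -73.5  44.6] mark [673.5 -63.9] 846 need [-2.1  9.6] |9.8| ring@tool [ 56.2 -10.4] mark@tool [56.4 -0.6]
22.2 [728.8 -52.4 119.8]
```

```bash
python3 -m jog '[{"dx":0.0281,"dy":-0.0052,"dz":0,"turn":0,"gripper":255},{"dx":0.0281,"dy":-0.0052,"dz":0,"turn":0,"gripper":255},{"dx":0,"dy":0,"dz":0,"turn":0,"gripper":255},{"dx":0,"dy":0,"dz":0.03,"turn":0,"gripper":255},{"dx":0,"dy":0,"dz":0.03,"turn":0,"gripper":255},{"dx":0,"dy":0,"dz":0.0338,"turn":0,"gripper":255},{"dx":0,"dy":0,"dz":0,"turn":0,"gripper":255},{"dx":0,"dy":0.01,"dz":0,"turn":0,"gripper":255}]' | grep -v rot
python3 -m jog '[{"dx":0,"dy":0.006,"dz":0,"turn":0,"gripper":255},{"dx":0,"dy":0.004,"dz":0,"turn":0,"gripper":255},{"dx":0,"dy":0.003,"dz":0,"turn":0,"gripper":255},{"dx":0,"dy":0.003,"dz":0,"turn":0,"gripper":255},{"dx":0,"dy":0.002,"dz":0,"turn":0,"gripper":255},{"dx":0,"dy":0.0015,"dz":0,"turn":0,"gripper":255},{"dx":0,"dy":0.001,"dz":0,"turn":0,"gripper":255},{"dx":0,"dy":0.0008,"dz":0,"turn":0,"gripper":255}]' | grep -v rot
python3 -m jog '[{"dx":0,"dy":0,"dz":0,"turn":0,"gripper":255},{"dx":0,"dy":-0.008,"dz":0,"turn":0,"gripper":255},{"dx":0,"dy":-0.012,"dz":-0.01,"turn":0,"gripper":255},{"dx":0,"dy":0,"dz":-0.04,"turn":0,"gripper":255},{"dx":-0.0289,"dy":0,"dz":-0.0438,"turn":0,"gripper":255},{"dx":-0.0288,"dy":0,"dz":0,"turn":0,"gripper":255},{"dx":0,"dy":0,"dz":0,"turn":0,"gripper":255},{"dx":0,"dy":0,"dz":0,"turn":0,"gripper":255}]' | grep -v rot
python3 -c "
from h import *
look([2])"
```

```text
time_s: 23.05
eef_pos: [673.7, -65.6, 25.1]
wrist_force: [0.2, -0.2, 0.1]
gripper_width: 0.5
finger_force: 0.0
time_s: 23.85
eef_pos: [669.9, -43.5, 26.0]
wrist_force: [1.3, -4.7, 1.5]
gripper_width: 0.5
finger_force: 2.2
time_s: 24.65
eef_pos: [728.8, -51.7, 117.7]
wrist_force: [-0.3, 0.3, -0.3]
gripper_width: 0.7
finger_force: 0.0
2 ring [673.2 -62.1  44.6] mark [673.6 -64.2] 1192 need [ 0.4 -2.1] |2.2| ring@tool [56.6  0.5] mark@tool [56.6 -1.6]
24.65 [728.8 -51.7 117.7]
```

```bash
python3 -m jog '[{"dx":0.0283,"dy":0,"dz":0,"turn":0,"gripper":255},{"dx":0.0283,"dy":0,"dz":0,"turn":0,"gripper":255},{"dx":0,"dy":0,"dz":0,"turn":0,"gripper":255},{"dx":0,"dy":0,"dz":0.03,"turn":0,"gripper":255},{"dx":0,"dy":0,"dz":0.03,"turn":0,"gripper":255},{"dx":0,"dy":0,"dz":0.031,"turn":0,"gripper":255},{"dx":0,"dy":0,"dz":0,"turn":0,"gripper":255},{"dx":0,"dy":-0.01,"dz":0,"turn":0,"gripper":255}]' | grep -v rot
python3 -m jog '[{"dx":0,"dy":-0.004,"dz":0,"turn":0,"gripper":255},{"dx":0,"dy":-0.002,"dz":0,"turn":0,"gripper":255},{"dx":0,"dy":-0.002,"dz":0,"turn":0,"gripper":255},{"dx":0,"dy":-0.001,"dz":0,"turn":0,"gripper":255},{"dx":0,"dy":-0.001,"dz":0,"turn":0,"gripper":255},{"dx":0,"dy":-0.001,"dz":0,"turn":0,"gripper":255},{"dx":0,"dy":-0.0006,"dz":0,"turn":0,"gripper":255},{"dx":0,"dy":0,"dz":0,"turn":0,"gripper":255}]'
python3 -m jog '[{"dx":0,"dy":0.008,"dz":0,"turn":0,"gripper":255},{"dx":0,"dy":0.0136,"dz":0,"turn":0,"gripper":255},{"dx":0,"dy":0,"dz":-0.01,"turn":0,"gripper":255},{"dx":0,"dy":0,"dz":-0.04,"turn":0,"gripper":255},{"dx":-0.0289,"dy":0,"dz":-0.0438,"turn":0,"gripper":255},{"dx":-0.0288,"dy":0,"dz":0,"turn":0,"gripper":255},{"dx":0,"dy":0,"dz":0,"turn":0,"gripper":255},{"dx":0,"dy":0,"dz":0,"turn":0,"gripper":255}]' | grep -v rot
python3 -c "
from h import *
look([2,1])"
```

```text
time_s: 25.5
eef_pos: [674.8, -71.1, 26.4]
wrist_force: [0.1, 0.3, 0.8]
gripper_width: 0.7
finger_force: 0.0
time_s: 26.3
eef_pos: [677.4, -82.4, 26.8]
ee_rot: [[-0.981, -0.195, -0.0], [-0.195, 0.981, 0.002], [-0.0, 0.002, -1.0]]
wrist_force: [-2.3, 4.1, 0.7]
gripper_width: 0.9
finger_force: 2.3
time_s: 27.1
eef_pos: [728.6, -51.7, 118.6]
wrist_force: [-1.3, -0.4, -0.3]
gripper_width: 0.4
finger_force: 0.0
2 ring [673.3 -62.1  44.6] mark [673.7 -64.2] 1199 need [ 0.4 -2.1] |2.1| ring@tool [56.3  0.5] mark@tool [56.3 -1.6]
1 ring [635.1 116.   45.3] mark [623.6 105.8] 928 need [-11.5 -10.1] |15.3| ring@tool [ 59.2 182.6] mark@tool [ 72.5 174.9]
27.1 [728.6 -51.7 118.6]
```

```bash
python3 -m jog '[{"dx":0.0283,"dy":0,"dz":0,"turn":0,"gripper":255},{"dx":0.0283,"dy":0,"dz":0,"turn":0,"gripper":255},{"dx":0,"dy":0,"dz":0,"turn":0,"gripper":255},{"dx":0,"dy":0,"dz":0.03,"turn":0,"gripper":255},{"dx":0,"dy":0,"dz":0.03,"turn":0,"gripper":255},{"dx":0,"dy":0,"dz":0.031,"turn":0,"gripper":255},{"dx":0,"dy":-0.005,"dz":0,"turn":0,"gripper":255},{"dx":0,"dy":-0.01,"dz":0,"turn":0,"gripper":255}]' | grep -v rot
python3 -m jog '[{"dx":0,"dy":-0.002,"dz":0,"turn":0,"gripper":255},{"dx":0,"dy":-0.002,"dz":0,"turn":0,"gripper":255},{"dx":0,"dy":-0.001,"dz":0,"turn":0,"gripper":255},{"dx":0,"dy":-0.001,"dz":0,"turn":0,"gripper":255},{"dx":0,"dy":-0.001,"dz":0,"turn":0,"gripper":255},{"dx":0,"dy":-0.001,"dz":0,"turn":0,"gripper":255},{"dx":0,"dy":-0.0005,"dz":0,"turn":0,"gripper":255},{"dx":0,"dy":0,"dz":0,"turn":0,"gripper":255}]' | grep -v rot
python3 -m jog '[{"dx":0,"dy":0.008,"dz":0,"turn":0,"gripper":255},{"dx":0,"dy":0.0155,"dz":0,"turn":0,"gripper":255},{"dx":0,"dy":0,"dz":-0.01,"turn":0,"gripper":255},{"dx":0,"dy":0,"dz":-0.04,"turn":0,"gripper":255},{"dx":-0.0289,"dy":0,"dz":-0.0408,"turn":0,"gripper":255},{"dx":-0.0288,"dy":0,"dz":0,"turn":0,"gripper":255},{"dx":0,"dy":0,"dz":0,"turn":0,"gripper":255},{"dx":0,"dy":0,"dz":0,"turn":0,"gripper":255}]' | grep -v rot
python3 -c "
from h import *
look([2])"
```

```text
time_s: 27.95
eef_pos: [675.6, -77.0, 26.9]
wrist_force: [-0.2, 0.5, -1.2]
gripper_width: 0.7
finger_force: 0.0
time_s: 28.75
eef_pos: [677.7, -85.3, 27.5]
wrist_force: [-1.4, 4.3, 0.8]
gripper_width: 0.6
finger_force: 2.2
time_s: 29.55
eef_pos: [729.8, -51.4, 118.5]
wrist_force: [-0.9, -0.8, 0.8]
gripper_width: 0.3
finger_force: 0.0
2 ring [674.2 -64.7  44.6] mark [673.7 -64.2] 1220 need [-0.5  0.5] |0.7| ring@tool [57.1 -2.2] mark@tool [57.5 -1.7]
29.55 [729.8 -51.4 118.5]
```

```bash
python3 -m jog '[{"dx":0.0273,"dy":0.0209,"dz":0,"turn":0,"gripper":255},{"dx":0.0273,"dy":0.0209,"dz":0,"turn":0,"gripper":255},{"dx":0.0273,"dy":0.0209,"dz":0,"turn":0,"gripper":255},{"dx":0.0273,"dy":0.0209,"dz":0,"turn":0,"gripper":255},{"dx":0.0273,"dy":0.0209,"dz":0,"turn":0,"gripper":255},{"dx":0.0273,"dy":0.0209,"dz":0,"turn":0,"gripper":255},{"dx":0.0273,"dy":0.0209,"dz":0,"turn":0,"gripper":255},{"dx":0,"dy":0,"dz":0,"turn":-0.0995,"gripper":255}]' | grep -v rot
python3 -m jog '[{"dx":0,"dy":0,"dz":0,"turn":0,"gripper":255},{"dx":0,"dy":0,"dz":0,"turn":0,"gripper":255},{"dx":0,"dy":0,"dz":0,"turn":0,"gripper":255},{"dx":0,"dy":0,"dz":0,"turn":0,"gripper":255},{"dx":0,"dy":0,"dz":0,"turn":0,"gripper":255},{"dx":0,"dy":0,"dz":0,"turn":0,"gripper":255},{"dx":0,"dy":0,"dz":0,"turn":0,"gripper":255},{"dx":0,"dy":0,"dz":0,"turn":0,"gripper":255}]' >/dev/null
python3 -c "
from h import *
look([4])"
```

```text
time_s: 30.4
eef_pos: [508.6, 55.8, 117.8]
wrist_force: [0.2, -0.4, 0.2]
gripper_width: 0.5
finger_force: 0.0
4 ring [458.5  39.1  44.6] mark [454.   56.2] 848 need [-4.4 17.1] |17.6| ring@tool [57.6  1.1] mark@tool [56.9 18.7]
31.2 [513.9  54.8 118.2]
```

```bash
python3 -m jog '[{"dx":0.0287,"dy":0.0011,"dz":0,"turn":0,"gripper":255},{"dx":0.0286,"dy":0,"dz":0,"turn":0,"gripper":255},{"dx":0,"dy":0,"dz":0,"turn":0,"gripper":255},{"dx":0,"dy":0,"dz":0.03,"turn":0,"gripper":255},{"dx":0,"dy":0,"dz":0.03,"turn":0,"gripper":255},{"dx":0,"dy":0,"dz":0.031,"turn":0,"gripper":255},{"dx":0,"dy":0.005,"dz":0,"turn":0,"gripper":255},{"dx":0,"dy":0.01,"dz":0,"turn":0,"gripper":255}]' | grep -v rot
python3 -m jog '[{"dx":0,"dy":0.004,"dz":0,"turn":0,"gripper":255},{"dx":0,"dy":0.004,"dz":0,"turn":0,"gripper":255},{"dx":0,"dy":0.004,"dz":0,"turn":0,"gripper":255},{"dx":0,"dy":0.004,"dz":0,"turn":0,"gripper":255},{"dx":0,"dy":0.003,"dz":0,"turn":0,"gripper":255},{"dx":0,"dy":0.002,"dz":0,"turn":0,"gripper":255},{"dx":0,"dy":0.0016,"dz":0,"turn":0,"gripper":255},{"dx":0,"dy":0.001,"dz":0,"turn":0,"gripper":255}]' | grep -v rot
python3 -m jog '[{"dx":0,"dy":0.0005,"dz":0,"turn":0,"gripper":255},{"dx":0,"dy":-0.008,"dz":0,"turn":0,"gripper":255},{"dx":0,"dy":-0.0135,"dz":0,"turn":0,"gripper":255},{"dx":0,"dy":0,"dz":-0.045,"turn":0,"gripper":255},{"dx":-0.0289,"dy":0,"dz":-0.0458,"turn":0,"gripper":255},{"dx":-0.0288,"dy":0,"dz":0,"turn":0,"gripper":255},{"dx":0,"dy":0,"dz":0,"turn":0,"gripper":255},{"dx":0,"dy":0,"dz":0,"turn":0,"gripper":255}]' | grep -v rot
python3 -c "
from h import *
look([4])"
```

```text
time_s: 32.05
eef_pos: [454.9, 53.8, 26.8]
wrist_force: [-0.4, -0.2, -0.0]
gripper_width: 0.4
finger_force: 0.0
time_s: 32.85
eef_pos: [448.0, 75.8, 27.4]
wrist_force: [1.4, -6.1, 4.7]
gripper_width: 0.4
finger_force: 2.7
time_s: 33.65
eef_pos: [506.1, 72.5, 114.0]
wrist_force: [0.1, 0.3, 0.0]
gripper_width: 0.3
finger_force: 0.0
4 ring [453.6  57.8  44.6] mark [454.3  55.7] 1173 need [ 0.7 -2.1] |2.3| ring@tool [54.6  1.2] mark@tool [54.5 -1. ]
33.65 [506.1  72.5 114. ]
```

```bash
python3 -m jog '[{"dx":0.0273,"dy":0.0012,"dz":0,"turn":0,"gripper":255},{"dx":0.0273,"dy":0,"dz":0,"turn":0,"gripper":255},{"dx":0,"dy":0,"dz":0,"turn":0,"gripper":255},{"dx":0,"dy":0,"dz":0.03,"turn":0,"gripper":255},{"dx":0,"dy":0,"dz":0.03,"turn":0,"gripper":255},{"dx":0,"dy":0,"dz":0.028,"turn":0,"gripper":255},{"dx":0,"dy":-0.005,"dz":0,"turn":0,"gripper":255},{"dx":0,"dy":-0.01,"dz":0,"turn":0,"gripper":255}]' | grep -v rot
python3 -m jog '[{"dx":0,"dy":-0.002,"dz":0,"turn":0,"gripper":255},{"dx":0,"dy":-0.002,"dz":0,"turn":0,"gripper":255},{"dx":0,"dy":-0.001,"dz":0,"turn":0,"gripper":255},{"dx":0,"dy":-0.001,"dz":0,"turn":0,"gripper":255},{"dx":0,"dy":-0.001,"dz":0,"turn":0,"gripper":255},{"dx":0,"dy":-0.0008,"dz":0,"turn":0,"gripper":255},{"dx":0,"dy":-0.0003,"dz":0,"turn":0,"gripper":255},{"dx":0,"dy":0,"dz":0,"turn":0,"gripper":255}]' | grep -v rot
python3 -m jog '[{"dx":0,"dy":0.008,"dz":0,"turn":0,"gripper":255},{"dx":0,"dy":0.015,"dz":0,"turn":0,"gripper":255},{"dx":0,"dy":0,"dz":-0.01,"turn":0,"gripper":255},{"dx":0,"dy":0,"dz":-0.04,"turn":0,"gripper":255},{"dx":-0.0289,"dy":0,"dz":-0.0408,"turn":0,"gripper":255},{"dx":-0.0288,"dy":0,"dz":0,"turn":0,"gripper":255},{"dx":0,"dy":0,"dz":0,"turn":0,"gripper":255},{"dx":0,"dy":0,"dz":0,"turn":0,"gripper":255}]' | grep -v rot
python3 -c "
from h import *
look([4])"
```

```text
time_s: 34.5
eef_pos: [457.7, 43.7, 25.9]
wrist_force: [-0.0, 0.0, -0.4]
gripper_width: 0.5
finger_force: 0.0
time_s: 35.3
eef_pos: [460.8, 35.7, 26.5]
wrist_force: [-1.8, 2.6, 0.8]
gripper_width: 0.5
finger_force: 1.8
time_s: 36.1
eef_pos: [509.2, 73.5, 117.4]
wrist_force: [-0.6, -0.2, 0.1]
gripper_width: 0.5
finger_force: 0.0
4 ring [454.7  55.4  44.6] mark [454.3  55.8] 1278 need [-0.5  0.3] |0.6| ring@tool [57.4 -1.5] mark@tool [57.8 -1. ]
36.1 [509.2  73.5 117.4]
```

```bash
python3 -m jog '[{"dx":-0.0321,"dy":-0.009,"dz":0,"turn":0,"gripper":255},{"dx":-0.0321,"dy":-0.009,"dz":0,"turn":0,"gripper":255},{"dx":-0.0321,"dy":-0.009,"dz":0,"turn":0,"gripper":255},{"dx":-0.0321,"dy":-0.009,"dz":0,"turn":0,"gripper":255},{"dx":-0.0321,"dy":-0.009,"dz":0,"turn":0,"gripper":255},{"dx":0,"dy":0,"dz":0,"turn":0.133,"gripper":255},{"dx":0,"dy":0,"dz":0,"turn":0.133,"gripper":255},{"dx":0,"dy":0,"dz":0,"turn":0.133,"gripper":255}]' | grep -v rot
python3 -m jog '[{"dx":0,"dy":0,"dz":0,"turn":0.133,"gripper":255},{"dx":0,"dy":0,"dz":0,"turn":0.133,"gripper":255},{"dx":0,"dy":0,"dz":0,"turn":0.133,"gripper":255},{"dx":0,"dy":0,"dz":0,"turn":0.133,"gripper":255},{"dx":0,"dy":0,"dz":0,"turn":0.133,"gripper":255},{"dx":0,"dy":0,"dz":0,"turn":0,"gripper":255},{"dx":0,"dy":0,"dz":0,"turn":0,"gripper":255},{"dx":0,"dy":0,"dz":0,"turn":0,"gripper":255}]'
python3 -c "
from h import *
look([1])"
```

```text
time_s: 36.95
eef_pos: [674.6, 77.1, 116.2]
wrist_force: [-0.7, 0.2, -0.3]
gripper_width: 0.4
finger_force: 0.0
time_s: 37.75
eef_pos: [675.5, 77.3, 116.9]
ee_rot: [[-0.72, 0.694, -0.001], [0.694, 0.72, -0.0], [0.0, -0.001, -1.0]]
wrist_force: [0.0, -0.5, 0.8]
gripper_width: 0.5
finger_force: 0.0
1 ring [634.6 118.6  44.6] mark [623.5 104.9] 821 need [-11.1 -13.7] |17.6| ring@tool [58.1  1.3] mark@tool [ 56.6 -16.2]
37.75 [675.5  77.3 116.9]
```

```bash
python3 -m jog '[{"dx":0.0285,"dy":0.0013,"dz":0,"turn":0,"gripper":255},{"dx":0.0285,"dy":0,"dz":0,"turn":0,"gripper":255},{"dx":0,"dy":0,"dz":0,"turn":0,"gripper":255},{"dx":0,"dy":0,"dz":0.03,"turn":0,"gripper":255},{"dx":0,"dy":0,"dz":0.03,"turn":0,"gripper":255},{"dx":0,"dy":0,"dz":0.03,"turn":0,"gripper":255},{"dx":0,"dy":-0.005,"dz":0,"turn":0,"gripper":255},{"dx":0,"dy":-0.01,"dz":0,"turn":0,"gripper":255}]' | grep -v rot
python3 -m jog '[{"dx":0,"dy":-0.004,"dz":0,"turn":0,"gripper":255},{"dx":0,"dy":-0.004,"dz":0,"turn":0,"gripper":255},{"dx":0,"dy":-0.004,"dz":0,"turn":0,"gripper":255},{"dx":0,"dy":-0.004,"dz":0,"turn":0,"gripper":255},{"dx":0,"dy":-0.003,"dz":0,"turn":0,"gripper":255},{"dx":0,"dy":-0.002,"dz":0,"turn":0,"gripper":255},{"dx":0,"dy":-0.0015,"dz":0,"turn":0,"gripper":255},{"dx":0,"dy":-0.0005,"dz":0,"turn":0,"gripper":255}]' | grep -v rot
python3 -m jog '[{"dx":0,"dy":0,"dz":0,"turn":0,"gripper":255},{"dx":0,"dy":0.008,"dz":0,"turn":0,"gripper":255},{"dx":0,"dy":0.015,"dz":0,"turn":0,"gripper":255},{"dx":0,"dy":0,"dz":-0.045,"turn":0,"gripper":255},{"dx":-0.0289,"dy":0,"dz":-0.045,"turn":0,"gripper":255},{"dx":-0.0288,"dy":0,"dz":0,"turn":0,"gripper":255},{"dx":0,"dy":0,"dz":0,"turn":0,"gripper":255},{"dx":0,"dy":0,"dz":0,"turn":0,"gripper":255}]' | grep -v rot
python3 -c "
from h import *
look([1])"
```

```text
time_s: 38.6
eef_pos: [625.8, 107.4, 26.8]
wrist_force: [0.8, -0.1, 0.6]
gripper_width: 0.8
finger_force: 0.0
time_s: 39.4
eef_pos: [610.1, 91.3, 27.7]
wrist_force: [3.8, 3.6, 0.8]
gripper_width: 0.3
finger_force: 2.0
time_s: 40.2
eef_pos: [664.8, 67.5, 113.2]
wrist_force: [-0.5, 1.1, -0.1]
gripper_width: 0.6
finger_force: 0.0
1 ring [624.1 107.   44.6] mark [623.9 105.2] 1479 need [-0.2 -1.8] |1.8| ring@tool [56.7 -0.1] mark@tool [55.5 -1.5]
40.2 [664.8  67.5 113.2]
```

```bash
python3 -m jog '[{"dx":0.028,"dy":0,"dz":0,"turn":0,"gripper":255},{"dx":0.028,"dy":0,"dz":0,"turn":0,"gripper":255},{"dx":0,"dy":0,"dz":0,"turn":0,"gripper":255},{"dx":0,"dy":0,"dz":0.03,"turn":0,"gripper":255},{"dx":0,"dy":0,"dz":0.03,"turn":0,"gripper":255},{"dx":0,"dy":0,"dz":0.027,"turn":0,"gripper":255},{"dx":0,"dy":-0.005,"dz":0,"turn":0,"gripper":255},{"dx":0,"dy":-0.01,"dz":0,"turn":0,"gripper":255}]' | grep -v rot
python3 -m jog '[{"dx":0,"dy":-0.002,"dz":0,"turn":0,"gripper":255},{"dx":0,"dy":-0.001,"dz":0,"turn":0,"gripper":255},{"dx":0,"dy":-0.001,"dz":0,"turn":0,"gripper":255},{"dx":0,"dy":-0.001,"dz":0,"turn":0,"gripper":255},{"dx":0,"dy":-0.001,"dz":0,"turn":0,"gripper":255},{"dx":0,"dy":-0.001,"dz":0,"turn":0,"gripper":255},{"dx":0,"dy":-0.0005,"dz":0,"turn":0,"gripper":255},{"dx":0,"dy":0,"dz":0,"turn":0,"gripper":255}]' | grep -v rot
python3 -m jog '[{"dx":0,"dy":0.008,"dz":0,"turn":0,"gripper":255},{"dx":0,"dy":0.0145,"dz":0,"turn":0,"gripper":255},{"dx":0,"dy":0,"dz":-0.01,"turn":0,"gripper":255},{"dx":0,"dy":0,"dz":-0.04,"turn":0,"gripper":255},{"dx":-0.0289,"dy":0,"dz":-0.0408,"turn":0,"gripper":255},{"dx":-0.0288,"dy":0,"dz":0,"turn":0,"gripper":255},{"dx":0,"dy":0,"dz":0,"turn":0,"gripper":255},{"dx":0,"dy":0,"dz":0,"turn":0,"gripper":255}]' | grep -v rot
python3 -c "
from h import *
look([1])"
```

```text
time_s: 41.05
eef_pos: [614.0, 97.6, 26.7]
wrist_force: [-0.1, -0.7, 0.1]
gripper_width: 0.5
finger_force: 0.0
time_s: 41.85
eef_pos: [610.0, 91.6, 27.4]
wrist_force: [-0.1, 0.8, -1.0]
gripper_width: 0.3
finger_force: 0.4
time_s: 42.65
eef_pos: [666.9, 67.3, 118.2]
wrist_force: [-0.3, 1.6, 0.2]
gripper_width: 0.8
finger_force: 0.0
1 ring [624.1 107.   44.6] mark [623.9 105.3] 1394 need [-0.1 -1.7] |1.7| ring@tool [58.4 -1.3] mark@tool [57.3 -2.6]
42.65 [666.9  67.3 118.2]
```

```bash
python3 -m jog '[{"dx":-0.0073,"dy":-0.0408,"dz":0,"turn":0,"gripper":255},{"dx":-0.0073,"dy":-0.0408,"dz":0,"turn":0,"gripper":255},{"dx":-0.0073,"dy":-0.0408,"dz":0,"turn":0,"gripper":255},{"dx":-0.0073,"dy":-0.0408,"dz":0,"turn":0,"gripper":255},{"dx":-0.0073,"dy":-0.0408,"dz":0,"turn":0,"gripper":255},{"dx":-0.0073,"dy":-0.0408,"dz":0,"turn":0,"gripper":255},{"dx":-0.0073,"dy":-0.0408,"dz":0,"turn":0,"gripper":255},{"dx":0,"dy":0,"dz":0,"turn":0.118,"gripper":255}]' | grep -v rot
python3 -m jog '[{"dx":0,"dy":0,"dz":0,"turn":0.118,"gripper":255},{"dx":0,"dy":0,"dz":0,"turn":0.118,"gripper":255},{"dx":0,"dy":0,"dz":0,"turn":0.118,"gripper":255},{"dx":0,"dy":0,"dz":0,"turn":0,"gripper":255},{"dx":0,"dy":0,"dz":0,"turn":0,"gripper":255},{"dx":0,"dy":0,"dz":0,"turn":0,"gripper":255},{"dx":0,"dy":0,"dz":0,"turn":0,"gripper":255},{"dx":0,"dy":0,"dz":0,"turn":0,"gripper":255}]'
python3 -c "
from h import *
look([3])"
```

```text
time_s: 43.5
eef_pos: [500.0, -178.4, 116.7]
wrist_force: [0.9, 0.7, -0.4]
gripper_width: 0.6
finger_force: 0.0
time_s: 44.3
eef_pos: [504.8, -173.2, 118.0]
ee_rot: [[-0.324, 0.946, -0.0], [0.946, 0.324, 0.0], [0.0, -0.0, -1.0]]
wrist_force: [-0.5, 0.2, 0.3]
gripper_width: 0.6
finger_force: 0.0
3 ring [ 486.7 -119.5   44.6] mark [ 504.4 -113.8] 862 need [17.8  5.7] |18.7| ring@tool [56.7  0.2] mark@tool [56.4 18.9]
44.3 [ 504.8 -173.2  118. ]
```

```bash
python3 -m jog '[{"dx":0.0283,"dy":0.0002,"dz":0,"turn":0,"gripper":255},{"dx":0.0283,"dy":0,"dz":0,"turn":0,"gripper":255},{"dx":0,"dy":0,"dz":0,"turn":0,"gripper":255},{"dx":0,"dy":0,"dz":0.03,"turn":0,"gripper":255},{"dx":0,"dy":0,"dz":0.03,"turn":0,"gripper":255},{"dx":0,"dy":0,"dz":0.031,"turn":0,"gripper":255},{"dx":0,"dy":0.005,"dz":0,"turn":0,"gripper":255},{"dx":0,"dy":0.01,"dz":0,"turn":0,"gripper":255}]' | grep -v rot
python3 -m jog '[{"dx":0,"dy":0.004,"dz":0,"turn":0,"gripper":255},{"dx":0,"dy":0.004,"dz":0,"turn":0,"gripper":255},{"dx":0,"dy":0.004,"dz":0,"turn":0,"gripper":255},{"dx":0,"dy":0.004,"dz":0,"turn":0,"gripper":255},{"dx":0,"dy":0.003,"dz":0,"turn":0,"gripper":255},{"dx":0,"dy":0.002,"dz":0,"turn":0,"gripper":255},{"dx":0,"dy":0.0012,"dz":0,"turn":0,"gripper":255},{"dx":0,"dy":0.0008,"dz":0,"turn":0,"gripper":255}]' | grep -v rot
python3 -m jog '[{"dx":0,"dy":0,"dz":0,"turn":0,"gripper":255},{"dx":0,"dy":-0.008,"dz":0,"turn":0,"gripper":255},{"dx":0,"dy":-0.012,"dz":0,"turn":0,"gripper":255},{"dx":0,"dy":0,"dz":-0.045,"turn":0,"gripper":255},{"dx":-0.0289,"dy":0,"dz":-0.045,"turn":0,"gripper":255},{"dx":-0.0288,"dy":0,"dz":0,"turn":0,"gripper":255},{"dx":0,"dy":0,"dz":0,"turn":0,"gripper":255},{"dx":0,"dy":0,"dz":0,"turn":0,"gripper":255}]' | grep -v rot
python3 -c "
from h import *
look([3])"
```

```text
time_s: 45.15
eef_pos: [500.6, -115.5, 26.5]
wrist_force: [1.0, -0.6, -0.2]
gripper_width: 0.3
finger_force: 0.0
time_s: 45.95
eef_pos: [520.2, -108.8, 27.0]
wrist_force: [-7.6, -2.8, 5.8]
gripper_width: 0.6
finger_force: 4.4
time_s: 46.75
eef_pos: [521.2, -167.2, 114.1]
wrist_force: [0.2, -0.4, -0.8]
gripper_width: 0.7
finger_force: 0.0
3 ring [ 502.1 -114.5   44.6] mark [ 504.1 -113.8] 1176 need [2.  0.7] |2.2| ring@tool [56.1 -1.2] mark@tool [56.1  1. ]
46.75 [ 521.2 -167.2  114.1]
```

```bash
python3 -m jog '[{"dx":0.028,"dy":-0.0012,"dz":0,"turn":0,"gripper":255},{"dx":0.028,"dy":0,"dz":0,"turn":0,"gripper":255},{"dx":0,"dy":0,"dz":0,"turn":0,"gripper":255},{"dx":0,"dy":0,"dz":0.03,"turn":0,"gripper":255},{"dx":0,"dy":0,"dz":0.03,"turn":0,"gripper":255},{"dx":0,"dy":0,"dz":0.028,"turn":0,"gripper":255},{"dx":0,"dy":0.005,"dz":0,"turn":0,"gripper":255},{"dx":0,"dy":0.01,"dz":0,"turn":0,"gripper":255}]' | grep -v rot
python3 -m jog '[{"dx":0,"dy":0.002,"dz":0,"turn":0,"gripper":255},{"dx":0,"dy":0.002,"dz":0,"turn":0,"gripper":255},{"dx":0,"dy":0.001,"dz":0,"turn":0,"gripper":255},{"dx":0,"dy":0.001,"dz":0,"turn":0,"gripper":255},{"dx":0,"dy":0.001,"dz":0,"turn":0,"gripper":255},{"dx":0,"dy":0.0005,"dz":0,"turn":0,"gripper":255},{"dx":0,"dy":0.0004,"dz":0,"turn":0,"gripper":255},{"dx":0,"dy":0,"dz":0,"turn":0,"gripper":255}]' | grep -v rot
python3 -m jog '[{"dx":0,"dy":-0.008,"dz":0,"turn":0,"gripper":255},{"dx":0,"dy":-0.014,"dz":0,"turn":0,"gripper":255},{"dx":0,"dy":0,"dz":-0.045,"turn":0,"gripper":255},{"dx":0,"dy":0,"dz":-0.045,"turn":0,"gripper":255},{"dx":-0.0289,"dy":0,"dz":0,"turn":0,"gripper":255},{"dx":-0.0288,"dy":0,"dz":0,"turn":0,"gripper":255},{"dx":0,"dy":0,"dz":0,"turn":0,"gripper":255},{"dx":0,"dy":0,"dz":0,"turn":0,"gripper":255}]' | grep -v rot
python3 -c "
from h import *
look([3,2])"
```

```text
time_s: 47.6
eef_pos: [515.8, -108.8, 25.3]
wrist_force: [1.1, -0.2, 0.5]
gripper_width: 0.3
finger_force: 0.0
time_s: 48.4
eef_pos: [521.8, -107.7, 25.8]
wrist_force: [-6.0, -1.6, 3.9]
gripper_width: 0.3
finger_force: 3.2
time_s: 49.2
eef_pos: [521.5, -168.9, 116.0]
wrist_force: [0.0, 0.6, 0.2]
gripper_width: 0.6
finger_force: 0.0
3 ring [ 503.6 -114.    44.6] mark [ 504. -114.] 1345 need [0.3 0. ] |0.4| ring@tool [57.7  0.8] mark@tool [57.7  1.2]
2 ring [672.2 -65.2  45.4] mark [674.1 -64.1] 859 need [1.9 1. ] |2.2| ring@tool [ 49.7 176.1] mark@tool [ 50.1 178.2]
49.2 [ 521.5 -168.9  116. ]
```

```bash
python3 -m jog '[{"dx":0.0403,"dy":0.0148,"dz":-0.0076,"turn":0,"gripper":139},{"dx":0.0403,"dy":0.0148,"dz":-0.0076,"turn":0,"gripper":139},{"dx":0.0403,"dy":0.0148,"dz":-0.0076,"turn":0,"gripper":139},{"dx":0.0403,"dy":0.0148,"dz":-0.0076,"turn":0,"gripper":139},{"dx":0.0403,"dy":0.0148,"dz":-0.0076,"turn":0,"gripper":139},{"dx":0.0403,"dy":0.0148,"dz":-0.0076,"turn":0,"gripper":139},{"dx":0.0403,"dy":0.0148,"dz":-0.0076,"turn":0,"gripper":139},{"dx":0.0403,"dy":0.0148,"dz":-0.0076,"turn":0,"gripper":139}]' | grep -v rot
python3 -m jog '[{"dx":0.0403,"dy":0.0148,"dz":-0.0076,"turn":0,"gripper":139},{"dx":0.0403,"dy":0.0148,"dz":-0.0076,"turn":0,"gripper":139},{"dx":0.0403,"dy":0.0148,"dz":-0.0076,"turn":0,"gripper":139},{"dx":0,"dy":0,"dz":0,"turn":0,"gripper":139},{"dx":0,"dy":0,"dz":0,"turn":0,"gripper":139},{"dx":0,"dy":0,"dz":0,"turn":0,"gripper":139},{"dx":0,"dy":0,"dz":0,"turn":0,"gripper":139},{"dx":0,"dy":0,"dz":0,"turn":0,"gripper":139}]'
cat >> h.py <<'E'
def covers(name):
    o=get_obs();p,d,c=grab();cv2.imwrite(f"pics/{name}.png",p);P=cloud(d,c);np.save(name+".npy",d)
    m=np.uint8((P[...,2]>32)&(P[...,2]<46)&(P[...,1]>240))
    n,l,s,ce=cv2.connectedComponentsWithStats(m)
    for i in range(1,n):
        if s[i,4]>40:
            w=P[l==i];a=ray(c,*ce[i],38.)
            print("knob",ce[i].round(),s[i,4],a.round(1),w[:,:2].mean(0).round(1),np.ptp(w[:,:2],axis=0).round(),"tool",(o["ee_rot"].T@(a-o["eef_pos"]))[:2].round(1))
    print(o["time_s"],o["eef_pos"].round(1),o["joints"].round())
E
python3 -c "
from h import *
covers('c1')"
```

```text
time_s: 50.05
eef_pos: [528.3, 177.6, 177.2]
wrist_force: [0.8, -0.1, 0.0]
gripper_width: 39.9
finger_force: 0.0
time_s: 50.85
eef_pos: [533.1, 302.2, 199.5]
ee_rot: [[-0.322, 0.947, -0.0], [0.947, 0.322, -0.001], [-0.001, -0.0, -1.0]]
wrist_force: [0.0, -0.1, 0.0]
gripper_width: 40.1
finger_force: 0.0
knob [279.  27.] 292 [455.9 415.   38. ] [456.1 414.9] [15. 15.] tool [131.7 -36.7]
knob [401.  72.] 267 [570.1 414.8  38. ] [570.  414.7] [15. 16.] tool [94.7 71.4]
knob [544.  98.] 259 [704.1 435.8  38. ] [705.5 436.1] [16. 15.] tool [ 71.5 204.9]
knob [320. 109.] 411 [511.6 360.   38. ] [511.6 359.7] [21. 21.] tool [61.7 -1.7]
knob [237. 144.] 230 [447.2 304.1  38. ] [447.3 304.2] [15. 16.] tool [ 29.5 -80.7]
knob [360. 176.] 216 [569.8 312.4  38. ] [569.7 312.5] [16. 16.] tool [-2.1 38.1]
50.85 [533.1 302.2 199.5] [ -1.  30. -48.  97.  24.  64. -36.]
```

View pics/c1.png

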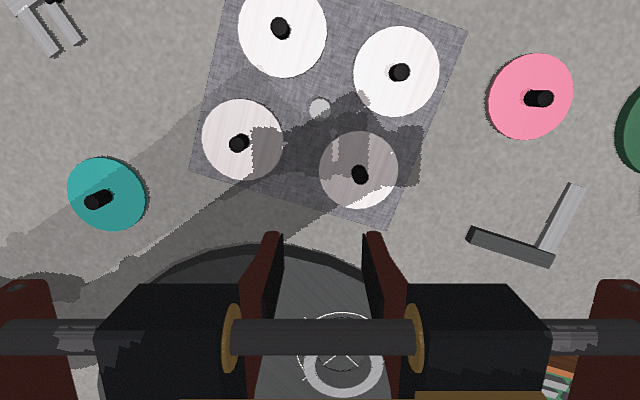

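The picture shows white covers on the pad with knobs at (279,27), (401,72), (237,144) and (360,176). The plug is at (320,109). Pink (530,97) and turquoise (105,193) lie off the pad and are not meant. I'll take the (360,176) cover first.

```bash
python3 -m jog '[{"dx":-0.0021,"dy":0.0381,"dz":0,"turn":0,"gripper":139},{"dx":0,"dy":0,"dz":0.02,"turn":0,"gripper":139},{"dx":0,"dy":0,"dz":0.043,"turn":0,"gripper":139},{"dx":0,"dy":0,"dz":0.043,"turn":0,"gripper":139},{"dx":0,"dy":0,"dz":0.043,"turn":0,"gripper":139},{"dx":0,"dy":0,"dz":0.023,"turn":0,"gripper":139},{"dx":0,"dy":0,"dz":0.01,"turn":0,"gripper":139},{"dx":0,"dy":0,"dz":0.0055,"turn":0,"gripper":139}]' 20| grep -v rot
python3 -m jog '[{"dx":0,"dy":0,"dz":0,"turn":0,"gripper":139},{"dx":0,"dy":0,"dz":0,"turn":0,"gripper":255},{"dx":0,"dy":0,"dz":0,"turn":0,"gripper":255},{"dx":0,"dy":0,"dz":0,"turn":0,"gripper":255},{"dx":0,"dy":0,"dz":0,"turn":0,"gripper":255},{"dx":0,"dy":0,"dz":0,"turn":0,"gripper":255},{"dx":0,"dy":0,"dz":0,"turn":0,"gripper":255},{"dx":0,"dy":0,"dz":0,"turn":0,"gripper":255}]' | grep -v rot
```

```text
time_s: 51.7
eef_pos: [569.5, 313.7, 11.8]
wrist_force: [-0.2, 0.1, 0.6]
gripper_width: 39.6
finger_force: 0.0
time_s: 52.5
eef_pos: [569.8, 314.3, 13.1]
wrist_force: [-1.0, -1.5, 6.0]
gripper_width: 15.6
finger_force: 20.0
```

```bash
python3 -m jog '[{"dx":0,"dy":0,"dz":-0.005,"turn":0,"gripper":255},{"dx":0,"dy":0,"dz":-0.01,"turn":0,"gripper":255},{"dx":0,"dy":0,"dz":-0.03,"turn":0,"gripper":255},{"dx":0,"dy":0,"dz":-0.03,"turn":0,"gripper":255},{"dx":0,"dy":0,"dz":-0.03,"turn":0,"gripper":255},{"dx":0,"dy":0,"dz":-0.033,"turn":0,"gripper":255},{"dx":-0.0428,"dy":-0.0021,"dz":0,"turn":0,"gripper":255},{"dx":-0.0428,"dy":-0.0021,"dz":0,"turn":0,"gripper":255}]' | grep -v rot
python3 -m jog '[{"dx":-0.0428,"dy":-0.0021,"dz":0,"turn":0,"gripper":255},{"dx":-0.0428,"dy":-0.0021,"dz":0,"turn":0,"gripper":255},{"dx":-0.0428,"dy":-0.0021,"dz":0,"turn":0,"gripper":255},{"dx":-0.0428,"dy":-0.0021,"dz":0,"turn":0,"gripper":255},{"dx":-0.0428,"dy":-0.0021,"dz":0,"turn":0,"gripper":255},{"dx":0,"dy":0,"dz":0,"turn":0,"gripper":255},{"dx":0,"dy":0,"dz":0,"turn":0,"gripper":255},{"dx":0,"dy":0,"dz":0,"turn":0,"gripper":255}]' | grep -v rot
python3 -c "
from h import *
look([1,4],'p1')"
```

```text
time_s: 53.3
eef_pos: [593.4, 233.0, 152.6]
wrist_force: [0.5, -0.9, -2.2]
gripper_width: 15.4
finger_force: 20.0
time_s: 54.1
eef_pos: [652.1, 27.7, 150.7]
wrist_force: [-0.4, -0.2, -1.3]
gripper_width: 15.3
finger_force: 20.0
1 ring [624.2 106.8  44.6] mark [623.8 105.4] 1250 need [-0.5 -1.4] |1.5| ring@tool [83.9 -0.6] mark@tool [82.7 -1.5]
4 ring [456.4  56.   45.5] mark [453.8  55.7] 758 need [-2.7 -0.3] |2.7| ring@tool [  90.5 -175.8] mark@tool [  91.1 -178.4]
54.1 [652.1  27.7 150.7]
```

```bash
python3 -m jog '[{"dx":0.0427,"dy":-0.0003,"dz":0,"turn":0,"gripper":255},{"dx":0.0427,"dy":-0.0003,"dz":0,"turn":0,"gripper":255},{"dx":0,"dy":0,"dz":0.02,"turn":0,"gripper":255},{"dx":0,"dy":0,"dz":0.025,"turn":0,"gripper":255},{"dx":0,"dy":0,"dz":0.025,"turn":0,"gripper":255},{"dx":0,"dy":0,"dz":0.01,"turn":0,"gripper":255},{"dx":0,"dy":0,"dz":0,"turn":0,"gripper":255},{"dx":0,"dy":0,"dz":0,"turn":0,"gripper":255}]' | grep -v rot
python3 -m jog '[{"dx":0,"dy":0,"dz":0.002,"turn":0,"gripper":255},{"dx":0,"dy":0,"dz":0.002,"turn":0,"gripper":255},{"dx":0,"dy":0,"dz":0.002,"turn":0,"gripper":255},{"dx":0,"dy":0,"dz":0.001,"turn":0,"gripper":255},{"dx":0,"dy":0,"dz":0.001,"turn":0,"gripper":255},{"dx":0,"dy":0,"dz":0.001,"turn":0,"gripper":255},{"dx":0,"dy":0,"dz":0,"turn":0,"gripper":255},{"dx":0,"dy":0,"dz":0,"turn":0,"gripper":255}]' | grep -v rot
```

```text
time_s: 54.95
eef_pos: [624.7, 107.6, 71.3]
wrist_force: [0.1, -0.5, -0.9]
gripper_width: 15.6
finger_force: 20.0
time_s: 55.75
eef_pos: [624.3, 106.5, 61.3]
wrist_force: [0.4, -0.7, -1.5]
gripper_width: 15.3
finger_force: 20.0
```

```bash
python3 -m jog '[{"dx":0,"dy":0,"dz":0.0007,"turn":0,"gripper":255},{"dx":0,"dy":0,"dz":0.0007,"turn":0,"gripper":255},{"dx":0,"dy":0,"dz":0.0006,"turn":0,"gripper":255},{"dx":0,"dy":0,"dz":0,"turn":0,"gripper":255},{"dx":0,"dy":0,"dz":0,"turn":0,"gripper":255},{"dx":0,"dy":0,"dz":0,"turn":0,"gripper":255},{"dx":0,"dy":0,"dz":0,"turn":0,"gripper":255},{"dx":0,"dy":0,"dz":0,"turn":0,"gripper":255}]' | grep -v rot
```

```text
time_s: 56.55
eef_pos: [624.4, 106.5, 61.0]
wrist_force: [-5.5, -2.5, 11.8]
gripper_width: 15.4
finger_force: 20.0
```

```bash
python3 -m jog '[{"dx":0,"dy":0,"dz":-0.0015,"turn":0,"gripper":255},{"dx":0,"dy":0,"dz":0,"turn":0,"gripper":139},{"dx":0,"dy":0,"dz":0,"turn":0,"gripper":139},{"dx":0,"dy":0,"dz":0,"turn":0,"gripper":139},{"dx":0,"dy":0,"dz":-0.01,"turn":0,"gripper":139},{"dx":0,"dy":0,"dz":-0.03,"turn":0,"gripper":139},{"dx":0,"dy":0,"dz":-0.03,"turn":0,"gripper":139},{"dx":0,"dy":0,"dz":-0.02,"turn":0,"gripper":139}]' | grep -v rot
python3 -m jog '[{"dx":-0.0427,"dy":0,"dz":0,"turn":0,"gripper":139},{"dx":-0.0427,"dy":0,"dz":0,"turn":0,"gripper":139},{"dx":0,"dy":0,"dz":0,"turn":0,"gripper":139},{"dx":0,"dy":0,"dz":0,"turn":0,"gripper":139},{"dx":0,"dy":0,"dz":0,"turn":0,"gripper":139},{"dx":0,"dy":0,"dz":0,"turn":0,"gripper":139},{"dx":0,"dy":0,"dz":0,"turn":0,"gripper":139},{"dx":0,"dy":0,"dz":0,"turn":0,"gripper":139}]' | grep -v rot
cat >> h.py <<'E'
def seated(ks,name=None):
    o=get_obs();p,d,c=grab();P=cloud(d,c)
    if name: cv2.imwrite(f"pics/{name}.png",p)
    for k in ks:
        r=np.hypot(P[...,0]-M0[k][0],P[...,1]-M0[k][1])
        kn=(r<25)&(P[...,2]>78)&(P[...,2]<95)
        fl=(r<55)&(np.abs(P[...,2]-61)<9)
        if fl.sum()<200: print(k,"?",fl.sum());continue
        h=np.uint8(fl);ct=cv2.convexHull(np.vstack(cv2.findContours(h,0,1)[0]))[:,0]
        W=np.array([ray(c,a,b,61.)[:2] for a,b in ct]);f=cfit(W[:,0],W[:,1])
        A=P[fl];a=np.linalg.lstsq(np.c_[A[:,:2]-A[:,:2].mean(0),np.ones(len(A))],A[:,2],rcond=None)[0]
        q,n=marks(p,P,c,[M0[k]])[0]
        print(k,"top z %.1f knob z %.1f"%(np.median(A[:,2]),np.median(P[kn][:,2]) if kn.any() else -1),"tilt deg",np.degrees(a[:2]).round(1),"cover c",np.round(f,1),"mark",q.round(1),n)
    print(o["time_s"],o["eef_pos"].round(1))
E
python3 -c "
from h import *
seated([1],'s1')"
```

```text
time_s: 57.35
eef_pos: [625.1, 107.1, 153.6]
wrist_force: [-0.1, 0.6, 0.3]
gripper_width: 39.9
finger_force: 0.0
time_s: 58.15
eef_pos: [651.8, 26.6, 150.9]
wrist_force: [-0.5, -0.1, -0.6]
gripper_width: 40.0
finger_force: 0.0
1 top z 61.9 knob z 86.9 tilt deg [ 1.  -1.2] cover c [624.5 106.6  43.9] mark [623.8 105.4] 1271
58.15 [651.8  26.6 150.9]
```

```bash
python3 -m jog '[{"dx":0.0411,"dy":-0.0131,"dz":0,"turn":0,"gripper":139},{"dx":0.0411,"dy":-0.0131,"dz":0,"turn":0,"gripper":139},{"dx":0.0411,"dy":-0.0131,"dz":0,"turn":0,"gripper":139},{"dx":0.0411,"dy":-0.0131,"dz":0,"turn":0,"gripper":139},{"dx":0.0411,"dy":-0.0131,"dz":0,"turn":0,"gripper":139},{"dx":0.0411,"dy":-0.0131,"dz":0,"turn":0,"gripper":139},{"dx":0.0411,"dy":-0.0131,"dz":0,"turn":0,"gripper":139},{"dx":0.041,"dy":-0.0127,"dz":0,"turn":0,"gripper":139}]' | grep -v rot
python3 -m jog '[{"dx":0,"dy":0,"dz":0,"turn":0,"gripper":139},{"dx":0,"dy":0,"dz":0.03,"turn":0,"gripper":139},{"dx":0,"dy":0,"dz":0.035,"turn":0,"gripper":139},{"dx":0,"dy":0,"dz":0.03,"turn":0,"gripper":139},{"dx":0,"dy":0,"dz":0.01,"turn":0,"gripper":139},{"dx":0,"dy":0,"dz":0,"turn":0,"gripper":139},{"dx":0,"dy":0,"dz":0,"turn":0,"gripper":139},{"dx":0,"dy":0,"dz":0,"turn":0,"gripper":139}]'
```

```text
time_s: 59.0
eef_pos: [445.6, 304.2, 151.0]
wrist_force: [1.2, -0.0, 0.1]
gripper_width: 40.1
finger_force: 0.0
time_s: 59.8
eef_pos: [447.8, 303.7, 47.3]
ee_rot: [[-0.323, 0.946, 0.002], [0.946, 0.323, 0.001], [0.001, 0.002, -1.0]]
wrist_force: [0.1, -0.4, 0.2]
gripper_width: 40.1
finger_force: 0.0
```

```bash
python3 -m jog '[{"dx":0.0006,"dy":0,"dz":0.015,"turn":0,"gripper":139},{"dx":0,"dy":0,"dz":0.01,"turn":0,"gripper":139},{"dx":0,"dy":0,"dz":0.007,"turn":0,"gripper":139},{"dx":0,"dy":0,"dz":0,"turn":0,"gripper":255},{"dx":0,"dy":0,"dz":0,"turn":0,"gripper":255},{"dx":0,"dy":0,"dz":0,"turn":0,"gripper":255},{"dx":0,"dy":0,"dz":0,"turn":0,"gripper":255},{"dx":0,"dy":0,"dz":0,"turn":0,"gripper":255}]' | grep -v rot
python3 -m jog '[{"dx":0,"dy":0,"dz":0,"turn":0,"gripper":255},{"dx":0,"dy":0,"dz":0,"turn":0,"gripper":255},{"dx":0,"dy":0,"dz":-0.01,"turn":0,"gripper":255},{"dx":0,"dy":0,"dz":-0.03,"turn":0,"gripper":255},{"dx":0,"dy":0,"dz":-0.035,"turn":0,"gripper":255},{"dx":0,"dy":0,"dz":-0.035,"turn":0,"gripper":255},{"dx":0,"dy":0,"dz":-0.025,"turn":0,"gripper":255},{"dx":0,"dy":0,"dz":0,"turn":0,"gripper":255}]' | grep -v rot
python3 -m jog '[{"dx":-0.0403,"dy":-0.0092,"dz":0,"turn":0,"gripper":255},{"dx":-0.0403,"dy":-0.0092,"dz":0,"turn":0,"gripper":255},{"dx":-0.0403,"dy":-0.0092,"dz":0,"turn":0,"gripper":255},{"dx":-0.0403,"dy":-0.0092,"dz":0,"turn":0,"gripper":255},{"dx":-0.0403,"dy":-0.0092,"dz":0,"turn":0,"gripper":255},{"dx":-0.0403,"dy":-0.0092,"dz":0,"turn":0,"gripper":255},{"dx":-0.0403,"dy":-0.0092,"dz":0,"turn":0,"gripper":255},{"dx":-0.0403,"dy":-0.0092,"dz":0,"turn":0,"gripper":255}]' | grep -v rot
python3 -m jog '[{"dx":0,"dy":0,"dz":0,"turn":0,"gripper":255},{"dx":0,"dy":0,"dz":0,"turn":0,"gripper":255},{"dx":0,"dy":0,"dz":0,"turn":0,"gripper":255},{"dx":0,"dy":0,"dz":0,"turn":0,"gripper":255},{"dx":0,"dy":0,"dz":0,"turn":0,"gripper":255},{"dx":0,"dy":0,"dz":0,"turn":0,"gripper":255},{"dx":0,"dy":0,"dz":0,"turn":0,"gripper":255},{"dx":0,"dy":0,"dz":0,"turn":0,"gripper":255}]' | grep -v rot
python3 -c "
from h import *
look([4],'p2')"
```

```text
time_s: 60.6
eef_pos: [446.7, 303.7, 14.0]
wrist_force: [0.3, 0.8, 0.6]
gripper_width: 15.6
finger_force: 20.0
time_s: 61.4
eef_pos: [448.2, 305.1, 152.7]
wrist_force: [0.3, 1.0, -1.2]
gripper_width: 15.3
finger_force: 20.0
time_s: 62.2
eef_pos: [480.4, -27.3, 148.1]
wrist_force: [0.3, 0.6, -1.1]
gripper_width: 15.4
finger_force: 20.0
time_s: 63.0
eef_pos: [481.3, -25.2, 148.8]
wrist_force: [-0.4, -0.0, -0.3]
gripper_width: 15.2
finger_force: 20.0
4 ring [485.9  28.9  42.5] mark [454.2  55.9] 1080 need [-31.7  27. ] |41.7| ring@tool [49.7 21.9] mark@tool [85.5  0.6]
63.0 [481.3 -25.2 148.8]
```

Ring 4 has been knocked about 41 mm aside. I'll put this cover on ring 3 first, then re-centre ring 4.

```bash
python3 -m jog '[{"dx":-0.0352,"dy":-0.0015,"dz":0,"turn":0,"gripper":255},{"dx":-0.0352,"dy":-0.0015,"dz":0,"turn":0,"gripper":255},{"dx":-0.0352,"dy":-0.0015,"dz":0,"turn":0,"gripper":255},{"dx":-0.0352,"dy":-0.0015,"dz":0,"turn":0,"gripper":255},{"dx":-0.0352,"dy":-0.0015,"dz":0,"turn":0,"gripper":255},{"dx":0,"dy":0,"dz":0,"turn":0,"gripper":255},{"dx":0,"dy":0,"dz":0,"turn":0,"gripper":255},{"dx":0,"dy":0,"dz":0,"turn":0,"gripper":255}]' | grep -v rot
python3 -c "
from h import *
look([3,4],'p3')"
```

```text
time_s: 63.85
eef_pos: [531.0, -193.0, 148.7]
wrist_force: [-0.6, 0.1, -2.2]
gripper_width: 15.4
finger_force: 20.0
3 ring [ 503.7 -114.1   44.6] mark [ 503.7 -114.1] 1372 need [-0. -0.] |0.0| ring@tool [83.5 -0.1] mark@tool [83.5 -0.2]
4 no ring
63.85 [ 531.  -193.   148.7]
```

```bash
python3 -m jog '[{"dx":0.0416,"dy":0,"dz":0,"turn":0,"gripper":255},{"dx":0.0416,"dy":0,"dz":0,"turn":0,"gripper":255},{"dx":0,"dy":0,"dz":0.02,"turn":0,"gripper":255},{"dx":0,"dy":0,"dz":0.025,"turn":0,"gripper":255},{"dx":0,"dy":0,"dz":0.022,"turn":0,"gripper":255},{"dx":0,"dy":0,"dz":0.01,"turn":0,"gripper":255},{"dx":0,"dy":0,"dz":0,"turn":0,"gripper":255},{"dx":0,"dy":0,"dz":0,"turn":0,"gripper":255}]' | grep -v rot
python3 -m jog '[{"dx":0,"dy":0,"dz":0.002,"turn":0,"gripper":255},{"dx":0,"dy":0,"dz":0.002,"turn":0,"gripper":255},{"dx":0,"dy":0,"dz":0.002,"turn":0,"gripper":255},{"dx":0,"dy":0,"dz":0.002,"turn":0,"gripper":255},{"dx":0,"dy":0,"dz":0.001,"turn":0,"gripper":255},{"dx":0,"dy":0,"dz":0.001,"turn":0,"gripper":255},{"dx":0,"dy":0,"dz":0,"turn":0,"gripper":255},{"dx":0,"dy":0,"dz":0,"turn":0,"gripper":255}]' | grep -v rot
```

```text
time_s: 64.7
eef_pos: [504.7, -115.1, 72.5]
wrist_force: [0.2, -0.5, -2.3]
gripper_width: 15.2
finger_force: 20.0
time_s: 65.5
eef_pos: [504.2, -115.7, 62.0]
wrist_force: [-2.0, -0.1, 2.9]
gripper_width: 15.6
finger_force: 20.0
```

```bash
python3 -m jog '[{"dx":0,"dy":0,"dz":0,"turn":0,"gripper":139},{"dx":0,"dy":0,"dz":0,"turn":0,"gripper":139},{"dx":0,"dy":0,"dz":0,"turn":0,"gripper":139},{"dx":0,"dy":0,"dz":0,"turn":0,"gripper":139},{"dx":0,"dy":0,"dz":-0.01,"turn":0,"gripper":139},{"dx":0,"dy":0,"dz":-0.03,"turn":0,"gripper":139},{"dx":0,"dy":0,"dz":-0.03,"turn":0,"gripper":139},{"dx":0,"dy":0,"dz":-0.02,"turn":0,"gripper":139}]' | grep -v rot
python3 -m jog '[{"dx":-0.0416,"dy":0,"dz":0,"turn":0,"gripper":139},{"dx":-0.0416,"dy":0,"dz":0,"turn":0,"gripper":139},{"dx":0,"dy":0,"dz":0,"turn":0,"gripper":255},{"dx":0,"dy":0,"dz":0,"turn":0,"gripper":255},{"dx":0,"dy":0,"dz":0,"turn":0,"gripper":255},{"dx":0,"dy":0,"dz":0,"turn":0,"gripper":255},{"dx":0,"dy":0,"dz":0,"turn":0,"gripper":255},{"dx":0,"dy":0,"dz":0,"turn":0,"gripper":255}]' | grep -v rot
python3 -c "
from h import *
seated([3],'s3')"
python3 -m jog '[{"dx":0.0422,"dy":0.013,"dz":0,"turn":0,"gripper":255},{"dx":0.0422,"dy":0.013,"dz":0,"turn":0,"gripper":255},{"dx":0.0422,"dy":0.013,"dz":0,"turn":0,"gripper":255},{"dx":0.0422,"dy":0.013,"dz":0,"turn":0,"gripper":255},{"dx":0.0422,"dy":0.013,"dz":0,"turn":0,"gripper":255},{"dx":0.0422,"dy":0.013,"dz":0,"turn":0,"gripper":255},{"dx":0,"dy":0,"dz":0,"turn":-0.14,"gripper":255},{"dx":0,"dy":0,"dz":0,"turn":-0.14,"gripper":255}]' | grep -v rot
python3 -m jog '[{"dx":0,"dy":0,"dz":0,"turn":-0.14,"gripper":255},{"dx":0,"dy":0,"dz":0,"turn":-0.14,"gripper":255},{"dx":0,"dy":0,"dz":0,"turn":-0.14,"gripper":255},{"dx":0,"dy":0,"dz":0,"turn":-0.14,"gripper":255},{"dx":0,"dy":0,"dz":0,"turn":-0.14,"gripper":255},{"dx":0,"dy":0,"dz":0,"turn":-0.14,"gripper":255},{"dx":0,"dy":0,"dz":0,"turn":-0.14,"gripper":255},{"dx":0,"dy":0,"dz":0,"turn":-0.14,"gripper":255}]' | grep -v rot
python3 -m jog '[{"dx":0,"dy":0,"dz":0,"turn":-0.14,"gripper":255},{"dx":0,"dy":0,"dz":0,"turn":-0.14,"gripper":255},{"dx":0,"dy":0,"dz":0,"turn":-0.14,"gripper":255},{"dx":0,"dy":0,"dz":0,"turn":-0.14,"gripper":255},{"dx":0,"dy":0,"dz":0,"turn":-0.14,"gripper":255},{"dx":0,"dy":0,"dz":0,"turn":0,"gripper":255},{"dx":0,"dy":0,"dz":0,"turn":0,"gripper":255},{"dx":0,"dy":0,"dz":0,"turn":0,"gripper":255}]'
python3 -c "
from h import *
look([4],'p4');print(get_obs()['joints'].round())"
```

```text
time_s: 66.3
eef_pos: [505.1, -115.4, 154.3]
wrist_force: [0.9, 0.7, 0.6]
gripper_width: 39.7
finger_force: 0.0
time_s: 67.1
eef_pos: [531.1, -193.6, 151.9]
wrist_force: [0.7, 0.1, 0.4]
gripper_width: 0.3
finger_force: 0.0
3 top z 61.9 knob z 86.8 tilt deg [ 0.7 -0.9] cover c [ 503.8 -114.2   43.8] mark [ 503.7 -114. ] 1269
67.1 [ 531.1 -193.6  151.9]
time_s: 67.95
eef_pos: [522.7, 73.0, 152.1]
wrist_force: [-0.1, -1.8, 0.9]
gripper_width: 0.6
finger_force: 0.0
time_s: 68.75
eef_pos: [523.0, 70.5, 151.9]
wrist_force: [0.3, -0.1, 0.4]
gripper_width: 0.8
finger_force: 0.0
time_s: 69.55
eef_pos: [523.0, 70.5, 151.8]
ee_rot: [[-0.655, -0.755, 0.0], [-0.755, 0.655, -0.0], [0.0, -0.0, -1.0]]
wrist_force: [0.3, -0.6, 0.3]
gripper_width: 0.4
finger_force: 0.0
4 ring [485.9  27.8  43.2] mark [454.1  55.9] 970 need [-31.8  28.1] |42.4| ring@tool [56.5  0.1] mark@tool [56.2 42.5]
69.55 [523.   70.5 151.8]
[ 40.  38. -74. 110.  41.  65.  88.]
```

Joint 3 is near its limit at this yaw, so I'll use the half-turned orientation instead.

```bash
sed -i 's/<80))$/<100))/' h.py; grep -c '<100))' h.py
python3 -m jog '[{"dx":0,"dy":0,"dz":0,"turn":0.1433,"gripper":255},{"dx":0,"dy":0,"dz":0,"turn":0.1433,"gripper":255},{"dx":0,"dy":0,"dz":0,"turn":0.1433,"gripper":255},{"dx":0,"dy":0,"dz":0,"turn":0.1433,"gripper":255},{"dx":0,"dy":0,"dz":0,"turn":0.1433,"gripper":255},{"dx":0,"dy":0,"dz":0,"turn":0.1433,"gripper":255},{"dx":0,"dy":0,"dz":0,"turn":0.1433,"gripper":255},{"dx":0,"dy":0,"dz":0,"turn":0.1433,"gripper":255}]' | grep -v rot
python3 -m jog '[{"dx":0,"dy":0,"dz":0,"turn":0.1433,"gripper":255},{"dx":0,"dy":0,"dz":0,"turn":0.1433,"gripper":255},{"dx":0,"dy":0,"dz":0,"turn":0.1433,"gripper":255},{"dx":0,"dy":0,"dz":0,"turn":0.1433,"gripper":255},{"dx":0,"dy":0,"dz":0,"turn":0.1433,"gripper":255},{"dx":0,"dy":0,"dz":0,"turn":0.1433,"gripper":255},{"dx":0,"dy":0,"dz":0,"turn":0.1433,"gripper":255},{"dx":0,"dy":0,"dz":0,"turn":0.1433,"gripper":255}]' | grep -v rot
python3 -m jog '[{"dx":0,"dy":0,"dz":0,"turn":0.1433,"gripper":255},{"dx":0,"dy":0,"dz":0,"turn":0.1433,"gripper":255},{"dx":0,"dy":0,"dz":0,"turn":0.1433,"gripper":255},{"dx":0,"dy":0,"dz":0,"turn":0.1433,"gripper":255},{"dx":0,"dy":0,"dz":0,"turn":0.1433,"gripper":255},{"dx":0,"dy":0,"dz":0,"turn":0.1433,"gripper":255},{"dx":-0.038,"dy":0.0008,"dz":0.01,"turn":0,"gripper":255},{"dx":-0.038,"dy":0.0008,"dz":0.01,"turn":0,"gripper":255}]' | grep -v rot
python3 -m jog '[{"dx":-0.038,"dy":0.0007,"dz":0.01,"turn":0,"gripper":255},{"dx":0,"dy":0,"dz":0,"turn":0,"gripper":255},{"dx":0,"dy":0,"dz":0,"turn":0,"gripper":255},{"dx":0,"dy":0,"dz":0,"turn":0,"gripper":255},{"dx":0,"dy":0,"dz":0,"turn":0,"gripper":255},{"dx":0,"dy":0,"dz":0,"turn":0,"gripper":255},{"dx":0,"dy":0,"dz":0,"turn":0,"gripper":255},{"dx":0,"dy":0,"dz":0,"turn":0,"gripper":255}]'
python3 -c "
from h import *
look([4],'p5');print(get_obs()['joints'].round())"
```

```text
1
time_s: 70.4
eef_pos: [523.1, 70.5, 152.1]
wrist_force: [-0.5, 0.2, 0.1]
gripper_width: 0.6
finger_force: 0.0
time_s: 71.2
eef_pos: [523.1, 70.6, 152.1]
wrist_force: [-0.5, 0.5, -0.4]
gripper_width: 0.6
finger_force: 0.0
time_s: 72.0
eef_pos: [474.1, 13.0, 132.1]
wrist_force: [-0.1, -0.9, -1.3]
gripper_width: 0.3
finger_force: 0.0
time_s: 72.8
eef_pos: [449.5, -16.2, 121.8]
ee_rot: [[0.661, 0.75, 0.0], [0.75, -0.661, 0.0], [0.0, -0.0, -1.0]]
wrist_force: [0.2, 0.5, -0.3]
gripper_width: 0.3
finger_force: 0.0
4 ring [488.   26.2  44.6] mark [454.  56.] 1186 need [-34.   29.8] |45.2| ring@tool [57.3  0.8] mark@tool [ 57.1 -44.4]
72.8 [449.5 -16.2 121.8]
[ 23.  17. -34. 122.  13.  45. -60.]
```

```bash
python3 -m jog '[{"dx":0.0286,"dy":0.0008,"dz":0,"turn":0,"gripper":255},{"dx":0.0286,"dy":0,"dz":0,"turn":0,"gripper":255},{"dx":0,"dy":0,"dz":0,"turn":0,"gripper":255},{"dx":0,"dy":0,"dz":0.03,"turn":0,"gripper":255},{"dx":0,"dy":0,"dz":0.035,"turn":0,"gripper":255},{"dx":0,"dy":0,"dz":0.03,"turn":0,"gripper":255},{"dx":0,"dy":-0.005,"dz":0,"turn":0,"gripper":255},{"dx":0,"dy":-0.01,"dz":0,"turn":0,"gripper":255}]' | grep -v rot
python3 -m jog '[{"dx":0,"dy":-0.004,"dz":0,"turn":0,"gripper":255},{"dx":0,"dy":-0.004,"dz":0,"turn":0,"gripper":255},{"dx":0,"dy":-0.004,"dz":0,"turn":0,"gripper":255},{"dx":0,"dy":-0.004,"dz":0,"turn":0,"gripper":255},{"dx":0,"dy":-0.004,"dz":0,"turn":0,"gripper":255},{"dx":0,"dy":-0.004,"dz":0,"turn":0,"gripper":255},{"dx":0,"dy":-0.004,"dz":0,"turn":0,"gripper":255},{"dx":0,"dy":-0.004,"dz":0,"turn":0,"gripper":255}]' | grep -v rot
python3 -m jog '[{"dx":0,"dy":-0.004,"dz":0,"turn":0,"gripper":255},{"dx":0,"dy":-0.004,"dz":0,"turn":0,"gripper":255},{"dx":0,"dy":-0.003,"dz":0,"turn":0,"gripper":255},{"dx":0,"dy":-0.003,"dz":0,"turn":0,"gripper":255},{"dx":0,"dy":-0.002,"dz":0,"turn":0,"gripper":255},{"dx":0,"dy":-0.0015,"dz":0,"turn":0,"gripper":255},{"dx":0,"dy":-0.001,"dz":0,"turn":0,"gripper":255},{"dx":0,"dy":0,"dz":0,"turn":0,"gripper":255}]' | grep -v rot
python3 -m jog '[{"dx":0,"dy":0.008,"dz":0,"turn":0,"gripper":255},{"dx":0,"dy":0.014,"dz":0,"turn":0,"gripper":255},{"dx":0,"dy":0,"dz":-0.045,"turn":0,"gripper":255},{"dx":-0.022,"dy":0,"dz":-0.045,"turn":0,"gripper":255},{"dx":-0.023,"dy":0,"dz":0,"turn":0,"gripper":255},{"dx":0,"dy":0,"dz":0,"turn":0,"gripper":255},{"dx":0,"dy":0,"dz":0,"turn":0,"gripper":255},{"dx":0,"dy":0,"dz":0,"turn":0,"gripper":255}]' | grep -v rot
python3 -c "
from h import *
look([4],'p6')"
```

```text
time_s: 73.65
eef_pos: [476.1, 35.3, 26.5]
wrist_force: [-0.2, -0.6, 0.1]
gripper_width: 0.3
finger_force: 0.0
time_s: 74.45
eef_pos: [453.1, 57.1, 27.1]
wrist_force: [3.6, -3.4, 2.9]
gripper_width: 0.6
finger_force: 2.5
time_s: 75.25
eef_pos: [439.1, 69.4, 27.1]
wrist_force: [3.2, -2.7, 3.6]
gripper_width: 0.6
finger_force: 2.4
time_s: 76.05
eef_pos: [425.6, 21.5, 116.1]
wrist_force: [-0.6, -0.5, -0.4]
gripper_width: 0.5
finger_force: 0.0
4 ring [454.7  57.1  44.6] mark [454.1  55.7] 1274 need [-0.6 -1.4] |1.5| ring@tool [46.  -1.7] mark@tool [44.5 -1.3]
76.05 [425.6  21.5 116.1]
```

```bash
python3 -m jog '[{"dx":0,"dy":0,"dz":-0.005,"turn":-0.149,"gripper":139},{"dx":0,"dy":0,"dz":-0.005,"turn":-0.149,"gripper":139},{"dx":0,"dy":0,"dz":-0.005,"turn":-0.149,"gripper":139},{"dx":0,"dy":0,"dz":-0.005,"turn":-0.149,"gripper":139},{"dx":0,"dy":0,"dz":-0.005,"turn":-0.149,"gripper":139},{"dx":0,"dy":0,"dz":-0.005,"turn":-0.149,"gripper":139},{"dx":0,"dy":0,"dz":-0.004,"turn":-0.149,"gripper":139},{"dx":0,"dy":0,"dz":0,"turn":-0.011,"gripper":139}]' | grep -v rot
python3 -m jog '[{"dx":0.0403,"dy":0.0173,"dz":0,"turn":0,"gripper":139},{"dx":0.0403,"dy":0.0173,"dz":0,"turn":0,"gripper":139},{"dx":0.0403,"dy":0.0173,"dz":0,"turn":0,"gripper":139},{"dx":0.0403,"dy":0.0173,"dz":0,"turn":0,"gripper":139},{"dx":0.0403,"dy":0.0173,"dz":0,"turn":0,"gripper":139},{"dx":0.0403,"dy":0.0173,"dz":0,"turn":0,"gripper":139},{"dx":0.0403,"dy":0.0173,"dz":0,"turn":0,"gripper":139},{"dx":0.0403,"dy":0.0173,"dz":0,"turn":0,"gripper":139}]' | grep -v rot
python3 -m jog '[{"dx":0.0403,"dy":0.0173,"dz":0,"turn":0,"gripper":139},{"dx":0,"dy":0,"dz":0,"turn":0,"gripper":139},{"dx":0,"dy":0,"dz":0.035,"turn":0,"gripper":139},{"dx":0,"dy":0,"dz":0.035,"turn":0,"gripper":139},{"dx":0,"dy":0,"dz":0.025,"turn":0,"gripper":139},{"dx":0,"dy":0,"dz":0,"turn":0,"gripper":139},{"dx":0,"dy":0,"dz":0,"turn":0,"gripper":139},{"dx":0,"dy":0,"dz":0,"turn":0,"gripper":139}]'
```

```text
time_s: 76.9
eef_pos: [425.8, 21.7, 150.6]
wrist_force: [-0.2, 0.7, 0.7]
gripper_width: 39.8
finger_force: 0.0
time_s: 77.7
eef_pos: [451.1, 373.0, 149.6]
wrist_force: [0.6, 0.1, -0.1]
gripper_width: 40.2
finger_force: 0.0
time_s: 78.5
eef_pos: [455.3, 415.5, 57.1]
ee_rot: [[-0.324, 0.946, 0.001], [0.946, 0.324, 0.002], [0.001, 0.002, -1.0]]
wrist_force: [-0.1, -1.0, -0.3]
gripper_width: 39.9
finger_force: 0.0
```

```bash
python3 -m jog '[{"dx":-0.0007,"dy":0,"dz":0.02,"turn":0,"gripper":139},{"dx":0,"dy":0,"dz":0.015,"turn":0,"gripper":139},{"dx":0,"dy":0,"dz":0.0075,"turn":0,"gripper":139},{"dx":0,"dy":0,"dz":0,"turn":0,"gripper":255},{"dx":0,"dy":0,"dz":0,"turn":0,"gripper":255},{"dx":0,"dy":0,"dz":0,"turn":0,"gripper":255},{"dx":0,"dy":0,"dz":0,"turn":0,"gripper":255},{"dx":0,"dy":0,"dz":0,"turn":0,"gripper":255}]' | grep -v rot
python3 -m jog '[{"dx":0,"dy":0,"dz":0,"turn":0,"gripper":255},{"dx":0,"dy":0,"dz":0,"turn":0,"gripper":255},{"dx":0,"dy":0,"dz":-0.01,"turn":0,"gripper":255},{"dx":0,"dy":0,"dz":-0.03,"turn":0,"gripper":255},{"dx":0,"dy":0,"dz":-0.035,"turn":0,"gripper":255},{"dx":0,"dy":0,"dz":-0.035,"turn":0,"gripper":255},{"dx":0,"dy":0,"dz":-0.025,"turn":0,"gripper":255},{"dx":0,"dy":0,"dz":0,"turn":0,"gripper":255}]' | grep -v rot
python3 -m jog '[{"dx":-0.0423,"dy":-0.0116,"dz":0,"turn":0,"gripper":255},{"dx":-0.0423,"dy":-0.0116,"dz":0,"turn":0,"gripper":255},{"dx":-0.0423,"dy":-0.0116,"dz":0,"turn":0,"gripper":255},{"dx":-0.0423,"dy":-0.0116,"dz":0,"turn":0,"gripper":255},{"dx":-0.0423,"dy":-0.0116,"dz":0,"turn":0,"gripper":255},{"dx":-0.0423,"dy":-0.0116,"dz":0,"turn":0,"gripper":255},{"dx":-0.0423,"dy":-0.0116,"dz":0,"turn":0,"gripper":255},{"dx":-0.0423,"dy":-0.0116,"dz":0,"turn":0,"gripper":255}]' | grep -v rot
python3 -m jog '[{"dx":-0.0423,"dy":-0.0116,"dz":0,"turn":0,"gripper":255},{"dx":-0.0423,"dy":-0.0116,"dz":0,"turn":0,"gripper":255},{"dx":0,"dy":0,"dz":0,"turn":0,"gripper":255},{"dx":0,"dy":0,"dz":0,"turn":0,"gripper":255},{"dx":0,"dy":0,"dz":0,"turn":0,"gripper":255},{"dx":0,"dy":0,"dz":0,"turn":0,"gripper":255},{"dx":0,"dy":0,"dz":0,"turn":0,"gripper":255},{"dx":0,"dy":0,"dz":0,"turn":0,"gripper":255}]' | grep -v rot
python3 -c "
from h import *
look([4],'p7')"
```

```text
time_s: 79.3
eef_pos: [455.4, 414.3, 13.9]
wrist_force: [-0.8, 0.5, 3.4]
gripper_width: 15.5
finger_force: 20.0
time_s: 80.1
eef_pos: [456.2, 415.6, 152.1]
wrist_force: [1.1, 0.8, -0.5]
gripper_width: 15.3
finger_force: 20.0
time_s: 80.9
eef_pos: [476.1, 61.4, 147.1]
wrist_force: [1.2, 0.3, -0.7]
gripper_width: 15.3
finger_force: 20.0
time_s: 81.7
eef_pos: [482.7, -23.0, 148.2]
wrist_force: [-1.1, -0.0, -1.7]
gripper_width: 15.2
finger_force: 20.0
4 ring [454.7  57.   44.6] mark [454.2  55.8] 1242 need [-0.5 -1.2] |1.3| ring@tool [84.8 -0.4] mark@tool [83.8 -1.3]
81.7 [482.7 -23.  148.2]
```

```bash
python3 -m jog '[{"dx":0.0421,"dy":-0.0004,"dz":0,"turn":0,"gripper":255},{"dx":0.0421,"dy":0,"dz":0,"turn":0,"gripper":255},{"dx":0,"dy":0,"dz":0.02,"turn":0,"gripper":255},{"dx":0,"dy":0,"dz":0.025,"turn":0,"gripper":255},{"dx":0,"dy":0,"dz":0.022,"turn":0,"gripper":255},{"dx":0,"dy":0,"dz":0.01,"turn":0,"gripper":255},{"dx":0,"dy":0,"dz":0,"turn":0,"gripper":255},{"dx":0,"dy":0,"dz":0,"turn":0,"gripper":255}]' | grep -v rot
python3 -m jog '[{"dx":0,"dy":0,"dz":0.002,"turn":0,"gripper":255},{"dx":0,"dy":0,"dz":0.002,"turn":0,"gripper":255},{"dx":0,"dy":0,"dz":0.002,"turn":0,"gripper":255},{"dx":0,"dy":0,"dz":0.001,"turn":0,"gripper":255},{"dx":0,"dy":0,"dz":0.001,"turn":0,"gripper":255},{"dx":0,"dy":0,"dz":0.001,"turn":0,"gripper":255},{"dx":0,"dy":0,"dz":0.0007,"turn":0,"gripper":255},{"dx":0,"dy":0,"dz":0,"turn":0,"gripper":255}]' | grep -v rot
```

```text
time_s: 82.55
eef_pos: [455.5, 55.9, 71.8]
wrist_force: [-0.2, -0.4, -0.9]
gripper_width: 15.2
finger_force: 20.0
time_s: 83.35
eef_pos: [455.0, 55.6, 61.8]
wrist_force: [-1.7, 0.0, 5.0]
gripper_width: 15.7
finger_force: 20.0
```

```bash
python3 -m jog '[{"dx":0,"dy":0,"dz":0,"turn":0,"gripper":139},{"dx":0,"dy":0,"dz":0,"turn":0,"gripper":139},{"dx":0,"dy":0,"dz":0,"turn":0,"gripper":139},{"dx":0,"dy":0,"dz":0,"turn":0,"gripper":139},{"dx":0,"dy":0,"dz":-0.01,"turn":0,"gripper":139},{"dx":0,"dy":0,"dz":-0.03,"turn":0,"gripper":139},{"dx":0,"dy":0,"dz":-0.03,"turn":0,"gripper":139},{"dx":0,"dy":0,"dz":-0.018,"turn":0,"gripper":139}]' | grep -v rot
python3 -m jog '[{"dx":-0.0421,"dy":0,"dz":0,"turn":0,"gripper":139},{"dx":-0.0421,"dy":0,"dz":0,"turn":0,"gripper":139},{"dx":0,"dy":0,"dz":0,"turn":0,"gripper":139},{"dx":0,"dy":0,"dz":0,"turn":0,"gripper":139},{"dx":0,"dy":0,"dz":0,"turn":0,"gripper":139},{"dx":0,"dy":0,"dz":0,"turn":0,"gripper":139},{"dx":0,"dy":0,"dz":0,"turn":0,"gripper":139},{"dx":0,"dy":0,"dz":0,"turn":0,"gripper":139}]' | grep -v rot
python3 -c "
from h import *
seated([4],'s4')"
python3 -m jog '[{"dx":0.0386,"dy":0.0224,"dz":0,"turn":0,"gripper":139},{"dx":0.0386,"dy":0.0224,"dz":0,"turn":0,"gripper":139},{"dx":0.0386,"dy":0.0224,"dz":0,"turn":0,"gripper":139},{"dx":0.0386,"dy":0.0224,"dz":0,"turn":0,"gripper":139},{"dx":0.0386,"dy":0.0224,"dz":0,"turn":0,"gripper":139},{"dx":0.0386,"dy":0.0224,"dz":0,"turn":0,"gripper":139},{"dx":0.0386,"dy":0.0224,"dz":0,"turn":0,"gripper":139},{"dx":0.0386,"dy":0.0224,"dz":0,"turn":0,"gripper":139}]' | grep -v rot
python3 -m jog '[{"dx":0.0386,"dy":0.0224,"dz":0,"turn":0,"gripper":139},{"dx":0.0386,"dy":0.0224,"dz":0,"turn":0,"gripper":139},{"dx":0,"dy":0,"dz":0,"turn":0,"gripper":139},{"dx":0,"dy":0,"dz":0.035,"turn":0,"gripper":139},{"dx":0,"dy":0,"dz":0.035,"turn":0,"gripper":139},{"dx":0,"dy":0,"dz":0.025,"turn":0,"gripper":139},{"dx":0,"dy":0,"dz":0,"turn":0,"gripper":139},{"dx":0,"dy":0,"dz":0,"turn":0,"gripper":139}]'
```

```text
time_s: 84.15
eef_pos: [455.8, 56.2, 152.0]
wrist_force: [0.6, -0.1, -0.2]
gripper_width: 39.6
finger_force: 0.0
time_s: 84.95
eef_pos: [482.3, -23.3, 149.6]
wrist_force: [0.5, 0.3, -0.2]
gripper_width: 39.8
finger_force: 0.0
4 top z 61.9 knob z 86.9 tilt deg [ 0.5 -0.3] cover c [454.7  57.   43.7] mark [454.2  55.8] 1210
84.95 [482.3 -23.3 149.6]
time_s: 85.8
eef_pos: [551.6, 328.1, 149.3]
wrist_force: [0.7, -1.0, -0.5]
gripper_width: 39.6
finger_force: 0.0
time_s: 86.6
eef_pos: [568.8, 413.7, 54.8]
ee_rot: [[-0.325, 0.946, -0.0], [0.946, 0.325, -0.0], [0.0, -0.001, -1.0]]
wrist_force: [-0.1, 0.9, -0.3]
gripper_width: 39.7
finger_force: 0.0
```

```bash
python3 -m jog '[{"dx":0.0006,"dy":0.0016,"dz":0.02,"turn":0,"gripper":139},{"dx":0,"dy":0,"dz":0.013,"turn":0,"gripper":139},{"dx":0,"dy":0,"dz":0.0075,"turn":0,"gripper":139},{"dx":0,"dy":0,"dz":0,"turn":0,"gripper":255},{"dx":0,"dy":0,"dz":0,"turn":0,"gripper":255},{"dx":0,"dy":0,"dz":0,"turn":0,"gripper":255},{"dx":0,"dy":0,"dz":0,"turn":0,"gripper":255},{"dx":0,"dy":0,"dz":0,"turn":0,"gripper":255}]' | grep -v rot
python3 -m jog '[{"dx":0,"dy":0,"dz":0,"turn":0,"gripper":255},{"dx":0,"dy":0,"dz":0,"turn":0,"gripper":255},{"dx":0,"dy":0,"dz":-0.01,"turn":0,"gripper":255},{"dx":0,"dy":0,"dz":-0.03,"turn":0,"gripper":255},{"dx":0,"dy":0,"dz":-0.035,"turn":0,"gripper":255},{"dx":0,"dy":0,"dz":-0.035,"turn":0,"gripper":255},{"dx":0,"dy":0,"dz":-0.025,"turn":0,"gripper":255},{"dx":0,"dy":0,"dz":0,"turn":0,"gripper":255}]' | grep -v rot
python3 -m jog '[{"dx":-0.044,"dy":-0.0044,"dz":0,"turn":0,"gripper":255},{"dx":-0.044,"dy":-0.0044,"dz":0,"turn":0,"gripper":255},{"dx":-0.044,"dy":-0.0044,"dz":0,"turn":0,"gripper":255},{"dx":-0.044,"dy":-0.0044,"dz":0,"turn":0,"gripper":255},{"dx":-0.044,"dy":-0.0044,"dz":0,"turn":0,"gripper":255},{"dx":-0.044,"dy":-0.0044,"dz":0,"turn":0,"gripper":255},{"dx":-0.044,"dy":-0.0044,"dz":0,"turn":0,"gripper":255},{"dx":-0.044,"dy":-0.0044,"dz":0,"turn":0,"gripper":255}]' | grep -v rot
python3 -m jog '[{"dx":-0.044,"dy":-0.0044,"dz":0,"turn":0,"gripper":255},{"dx":-0.044,"dy":-0.0044,"dz":0,"turn":0,"gripper":255},{"dx":-0.044,"dy":-0.0044,"dz":0,"turn":0,"gripper":255},{"dx":-0.044,"dy":-0.0044,"dz":0,"turn":0,"gripper":255},{"dx":-0.044,"dy":-0.0044,"dz":0,"turn":0,"gripper":255},{"dx":0,"dy":0,"dz":0,"turn":0,"gripper":255},{"dx":0,"dy":0,"dz":0,"turn":0,"gripper":255},{"dx":0,"dy":0,"dz":0,"turn":0,"gripper":255}]' | grep -v rot
python3 -c "
from h import *
look([2],'p8')"
```

```text
time_s: 87.4
eef_pos: [570.4, 415.3, 14.7]
wrist_force: [0.5, -1.0, 1.2]
gripper_width: 15.2
finger_force: 20.0
time_s: 88.2
eef_pos: [571.5, 416.7, 153.6]
wrist_force: [-0.4, -0.2, -0.5]
gripper_width: 15.2
finger_force: 20.0
time_s: 89.0
eef_pos: [650.5, 68.2, 147.5]
wrist_force: [0.6, -0.6, -1.0]
gripper_width: 15.5
finger_force: 20.0
time_s: 89.8
eef_pos: [701.1, -142.9, 148.0]
wrist_force: [1.2, 0.7, -1.5]
gripper_width: 15.1
finger_force: 20.0
2 ring [674.5 -64.7  44.6] mark [673.5 -64.3] 1277 need [-1.   0.4] |1.1| ring@tool [82.7  0.4] mark@tool [83.4 -0.5]
89.8 [ 701.1 -142.9  148. ]
```

```bash
python3 -m jog '[{"dx":0.0415,"dy":0.0004,"dz":0,"turn":0,"gripper":255},{"dx":0.0415,"dy":0,"dz":0,"turn":0,"gripper":255},{"dx":0,"dy":0,"dz":0.02,"turn":0,"gripper":255},{"dx":0,"dy":0,"dz":0.025,"turn":0,"gripper":255},{"dx":0,"dy":0,"dz":0.02,"turn":0,"gripper":255},{"dx":0,"dy":0,"dz":0.01,"turn":0,"gripper":255},{"dx":0,"dy":0,"dz":0,"turn":0,"gripper":255},{"dx":0,"dy":0,"dz":0,"turn":0,"gripper":255}]' | grep -v rot
python3 -m jog '[{"dx":0,"dy":0,"dz":0.002,"turn":0,"gripper":255},{"dx":0,"dy":0,"dz":0.002,"turn":0,"gripper":255},{"dx":0,"dy":0,"dz":0.002,"turn":0,"gripper":255},{"dx":0,"dy":0,"dz":0.002,"turn":0,"gripper":255},{"dx":0,"dy":0,"dz":0.001,"turn":0,"gripper":255},{"dx":0,"dy":0,"dz":0.001,"turn":0,"gripper":255},{"dx":0,"dy":0,"dz":0.001,"turn":0,"gripper":255},{"dx":0,"dy":0,"dz":0,"turn":0,"gripper":255}]' | grep -v rot
```

```text
time_s: 90.65
eef_pos: [675.7, -65.2, 74.8]
wrist_force: [-0.4, 0.5, -0.7]
gripper_width: 15.4
finger_force: 20.0
time_s: 91.45
eef_pos: [675.2, -66.1, 62.9]
wrist_force: [0.5, -0.8, -1.8]
gripper_width: 15.2
finger_force: 20.0
```

```bash
python3 -m jog '[{"dx":0,"dy":0,"dz":0.0006,"turn":0,"gripper":255},{"dx":0,"dy":0,"dz":0.0005,"turn":0,"gripper":255},{"dx":0,"dy":0,"dz":0,"turn":0,"gripper":255},{"dx":0,"dy":0,"dz":0,"turn":0,"gripper":255},{"dx":0,"dy":0,"dz":0,"turn":0,"gripper":255},{"dx":0,"dy":0,"dz":0,"turn":0,"gripper":255},{"dx":0,"dy":0,"dz":0,"turn":0,"gripper":255},{"dx":0,"dy":0,"dz":0,"turn":0,"gripper":255}]' | grep -v rot
python3 -m jog '[{"dx":0,"dy":0,"dz":0,"turn":0,"gripper":139},{"dx":0,"dy":0,"dz":0,"turn":0,"gripper":139},{"dx":0,"dy":0,"dz":0,"turn":0,"gripper":139},{"dx":0,"dy":0,"dz":0,"turn":0,"gripper":139},{"dx":0,"dy":0,"dz":-0.01,"turn":0,"gripper":139},{"dx":0,"dy":0,"dz":-0.03,"turn":0,"gripper":139},{"dx":0,"dy":0,"dz":-0.03,"turn":0,"gripper":139},{"dx":0,"dy":0,"dz":-0.02,"turn":0,"gripper":139}]' | grep -v rot
python3 -m jog '[{"dx":-0.0415,"dy":0,"dz":0,"turn":0,"gripper":139},{"dx":-0.0415,"dy":0,"dz":0,"turn":0,"gripper":255},{"dx":0,"dy":0,"dz":0,"turn":0,"gripper":255},{"dx":0,"dy":0,"dz":0,"turn":0,"gripper":255},{"dx":0,"dy":0,"dz":0,"turn":0,"gripper":255},{"dx":0,"dy":0,"dz":0,"turn":0,"gripper":255},{"dx":0,"dy":0,"dz":0,"turn":0,"gripper":255},{"dx":0,"dy":0,"dz":0,"turn":0,"gripper":255}]' | grep -v rot
python3 -c "
from h import *
seated([2],'s2')"
```

```text
time_s: 92.25
eef_pos: [675.4, -66.0, 62.7]
wrist_force: [-3.1, -0.7, 5.6]
gripper_width: 15.5
finger_force: 20.0
time_s: 93.05
eef_pos: [676.3, -65.6, 154.9]
wrist_force: [1.0, 0.1, 0.0]
gripper_width: 39.8
finger_force: 0.0
time_s: 93.85
eef_pos: [702.2, -143.7, 152.1]
wrist_force: [0.7, -0.3, -0.1]
gripper_width: 0.2
finger_force: 0.0
2 top z 61.9 knob z 86.9 tilt deg [ 0.9 -0.8] cover c [674.6 -64.7  43.8] mark [673.5 -64.2] 1198
93.85 [ 702.2 -143.7  152.1]
```

```bash
python3 -m jog '[{"dx":0.0174,"dy":-0.0107,"dz":-0.031,"turn":0,"gripper":255},{"dx":0.0174,"dy":-0.0107,"dz":-0.031,"turn":0,"gripper":255},{"dx":0.0174,"dy":-0.0107,"dz":-0.031,"turn":0,"gripper":255},{"dx":0.0174,"dy":-0.0107,"dz":-0.031,"turn":0,"gripper":255},{"dx":0.0174,"dy":-0.0107,"dz":-0.031,"turn":0,"gripper":255},{"dx":0.0174,"dy":-0.0107,"dz":-0.031,"turn":0,"gripper":255},{"dx":0.0174,"dy":-0.0107,"dz":-0.031,"turn":0,"gripper":255},{"dx":0.0174,"dy":-0.0107,"dz":-0.031,"turn":0,"gripper":255}]' | grep -v rot
python3 -m jog '[{"dx":0,"dy":0,"dz":0,"turn":0,"gripper":255},{"dx":0,"dy":0,"dz":0,"turn":0,"gripper":255},{"dx":0,"dy":0,"dz":0,"turn":0,"gripper":255},{"dx":0,"dy":0,"dz":0,"turn":0,"gripper":255},{"dx":0,"dy":0,"dz":0,"turn":0,"gripper":255},{"dx":0,"dy":0,"dz":0,"turn":0,"gripper":255},{"dx":0,"dy":0,"dz":0,"turn":0,"gripper":255},{"dx":0,"dy":0,"dz":0,"turn":0,"gripper":255}]' | grep -v rot
python3 -c "
from h import *
seated([1,2,3,4],'ov')"
```

```text
time_s: 94.7
eef_pos: [575.1, -39.8, 401.2]
wrist_force: [1.0, -0.4, 0.6]
gripper_width: 0.7
finger_force: 0.0
time_s: 95.5
eef_pos: [576.1, -40.7, 399.7]
wrist_force: [0.7, -0.3, -0.8]
gripper_width: 0.1
finger_force: 0.0
1 top z 61.8 knob z 86.7 tilt deg [ 1.3 -0.8] cover c [623.6 105.8  44.3] mark [624.1 105.5] 398
2 top z 61.9 knob z 86.7 tilt deg [ 1.6 -1.3] cover c [673.4 -63.6  44.6] mark [673.6 -64.5] 279
3 top z 61.8 knob z 86.8 tilt deg [ 0.4 -1.8] cover c [ 504.5 -112.2   44.4] mark [ 503.6 -114.4] 294
4 top z 61.8 knob z 86.7 tilt deg [-0.2 -0.2] cover c [456.1  56.8  44.2] mark [453.8  55.6] 479
95.5 [576.1 -40.7 399.7]
```

View pics/ov.png

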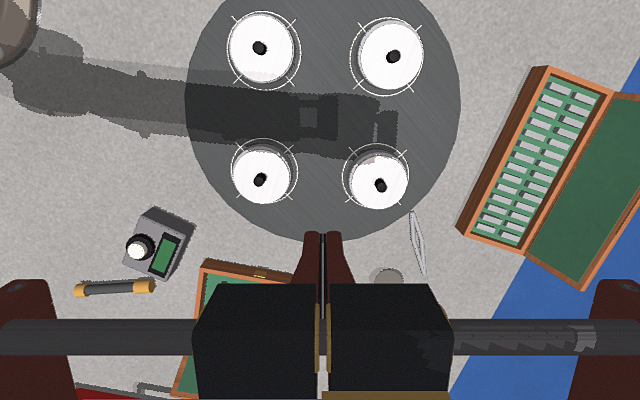

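The overview shows all four covers centred and level on the rings, at (262,47), (390,56), (264,171) and (378,180). The timer's white button is at (135,250).

```bash
python3 -m jog '[{"dx":-0.0229,"dy":-0.0298,"dz":0.025,"turn":0,"gripper":255},{"dx":-0.0229,"dy":-0.0298,"dz":0.025,"turn":0,"gripper":255},{"dx":-0.0229,"dy":-0.0298,"dz":0.025,"turn":0,"gripper":255},{"dx":-0.0229,"dy":-0.0298,"dz":0.025,"turn":0,"gripper":255},{"dx":-0.0229,"dy":-0.0298,"dz":0.025,"turn":0,"gripper":255},{"dx":-0.0229,"dy":-0.0298,"dz":0.025,"turn":0,"gripper":255},{"dx":-0.0229,"dy":-0.0298,"dz":0.025,"turn":0,"gripper":255},{"dx":-0.0229,"dy":-0.0298,"dz":0.025,"turn":0,"gripper":255}]' | grep -v rot
python3 -m jog '[{"dx":-0.0229,"dy":-0.0298,"dz":0.025,"turn":0,"gripper":255},{"dx":-0.0229,"dy":-0.0298,"dz":0.025,"turn":0,"gripper":255},{"dx":0,"dy":0,"dz":0,"turn":0,"gripper":255},{"dx":0,"dy":0,"dz":0,"turn":0,"gripper":255},{"dx":0,"dy":0,"dz":0,"turn":0,"gripper":255},{"dx":0,"dy":0,"dz":0,"turn":0,"gripper":255},{"dx":0,"dy":0,"dz":0,"turn":0,"gripper":255},{"dx":0,"dy":0,"dz":0,"turn":0,"gripper":255}]' | grep -v rot
python3 - <<'E'
from h import *
o=get_obs();p,d,c=grab();P=cloud(d,c);cv2.imwrite("pics/b1.png",p)
m=np.uint8((p.min(-1)>200)&(P[...,2]>48)&(P[...,2]<80));n,l,s,ce=cv2.connectedComponentsWithStats(m)
for i in range(1,n):
    if s[i,4]>100:
        w=P[l==i];print(ce[i].round(),s[i],w.mean(0).round(1),np.ptp(w,axis=0).round(),np.median(w[:,2]),"tool",((w.mean(0)-o["eef_pos"])@o["ee_rot"]).round(1))
print(o["eef_pos"],o["joints"].round())
E
```

```text
time_s: 96.35
eef_pos: [409.2, -292.7, 199.3]
wrist_force: [0.6, 0.5, 0.3]
gripper_width: 0.5
finger_force: 0.0
time_s: 97.15
eef_pos: [369.3, -353.7, 150.4]
wrist_force: [0.3, 0.1, -0.2]
gripper_width: 0.5
finger_force: 0.0
[ 369.297344   -353.68788383  150.41245379] [ 69.  21. -39. 113.  17.  52.  40.]
```

View pics/b1.png

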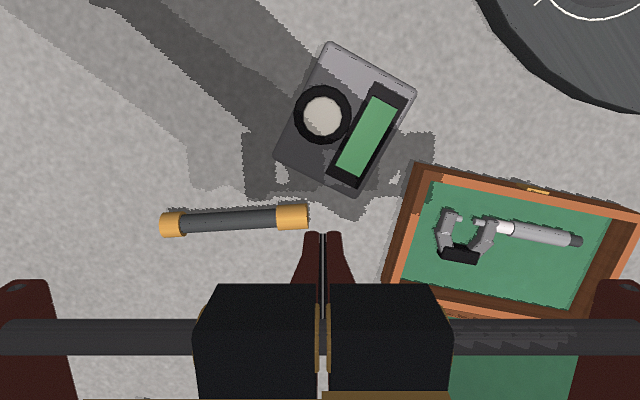

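```bash
python3 - <<'E'
from h import *
o=get_obs();p,d,c=grab();P=cloud(d,c);np.save("b1.npy",d)
m=np.uint8((P[...,2]>51)&(P[...,2]<85)&(P[...,0]<450)&(P[...,1]>-380));n,l,s,ce=cv2.connectedComponentsWithStats(m)
for i in range(1,n):
    if s[i,4]>100:
        w=P[l==i];print(ce[i].round(),s[i],w.mean(0).round(1),np.ptp(w,axis=0).round(),np.percentile(w[:,2],[10,50,90]).round(1),"tool",((w.mean(0)-o["eef_pos"])@o["ee_rot"]).round(1))
E
```

```text
[322. 114.] [ 294   85   58   60 2723] [ 349.7 -294.7   62.1] [43. 43. 15.] [57.3 58.7 68.4] tool [62.2  0.9 88.1]
```

The picture shows the timer's white button cap at (322,116) inside a black collar. The micrometer lies flat in the case at (500,235).

```bash
python3 - <<'E'
from h import *
o=get_obs();c=vision.calibration("wrist");d=np.load("b1.npy");p=cv2.imread("pics/b1.png");P=cloud(d,c)
m=np.uint8((p.min(-1)>120));m[:, :290]=0;m[:,352:]=0;m[:88]=0;m[146:]=0
print(np.median(P[110:122,316:328,2]),P[m>0].mean(0).round(1),np.ptp(P[m>0],axis=0).round())
w=P[m>0].mean(0);print("tool",((w-o["eef_pos"])@o["ee_rot"]).round(1))
E
```

```text
nan [nan nan nan] [nan nan nan]
tool [nan nan nan]
```

```bash
python3 - <<'E'
from h import *
o=get_obs();c=vision.calibration("wrist");d=np.load("b1.npy");p=cv2.imread("pics/b1.png");P=cloud(d,c)
print(np.nanmedian(P[100:130,308:336,2]),np.isnan(P[100:130,308:336,2]).mean(),np.nanpercentile(P[100:130,308:336,2],[5,25,75,95]).round(1))
g=np.uint8((p.min(-1)>110)*255);g[:88]=0;g[146:]=0;g[:,:292]=0;g[:,352:]=0
ct=max(cv2.findContours(g,0,1)[0],key=cv2.contourArea);(a,r)=cv2.minEnclosingCircle(ct);print(a,r)
for z in (60,67):
    w=ray(c,*a,z);print(z,w.round(1),"tool",((w-o["eef_pos"])@o["ee_rot"]).round(1), r*2*(c["cam_to_world"][2,3]-z)/c["fx"]/0.97)
E
```

```text
67.87791812211432 0.004761904761904762 [66.6 67.4 68.4 69. ]
(322.1738586425781, 115.91246795654297) 19.29571533203125
60 [ 349.7 -295.9   60. ] tool [61.1  0.7 90.1] 29.777633872826954
67 [ 349.5 -295.4   67. ] tool [61.6  0.7 83.1] 28.976564736359755
```

```bash
python3 -m jog '[{"dx":0.0308,"dy":0.0007,"dz":0,"turn":0,"gripper":255},{"dx":0.0308,"dy":0,"dz":0,"turn":0,"gripper":255},{"dx":0,"dy":0,"dz":0.025,"turn":0,"gripper":255},{"dx":0,"dy":0,"dz":0.025,"turn":0,"gripper":255},{"dx":0,"dy":0,"dz":0.02,"turn":0,"gripper":255},{"dx":0,"dy":0,"dz":0.006,"turn":0,"gripper":255},{"dx":0,"dy":0,"dz":0,"turn":0,"gripper":255},{"dx":0,"dy":0,"dz":0,"turn":0,"gripper":255}]' | grep -v rot
python3 -m jog '[{"dx":0,"dy":0,"dz":0.002,"turn":0,"gripper":255},{"dx":0,"dy":0,"dz":0.002,"turn":0,"gripper":255},{"dx":0,"dy":0,"dz":0.002,"turn":0,"gripper":255},{"dx":0,"dy":0,"dz":0.002,"turn":0,"gripper":255},{"dx":0,"dy":0,"dz":0.001,"turn":0,"gripper":255},{"dx":0,"dy":0,"dz":0,"turn":0,"gripper":255},{"dx":0,"dy":0,"dz":0,"turn":0,"gripper":255},{"dx":0,"dy":0,"dz":0,"turn":0,"gripper":255}]' | grep -v rot
```

```text
time_s: 98.05
eef_pos: [349.9, -295.8, 74.6]
wrist_force: [0.7, -0.1, 0.2]
gripper_width: 0.3
finger_force: 0.0
time_s: 98.85
eef_pos: [349.4, -295.6, 65.0]
wrist_force: [-0.6, 0.2, -0.4]
gripper_width: 1.0
finger_force: 0.0
```

```bash
python3 -m jog '[{"dx":0,"dy":0,"dz":0.001,"turn":0,"gripper":255},{"dx":0,"dy":0,"dz":0.001,"turn":0,"gripper":255},{"dx":0,"dy":0,"dz":0.001,"turn":0,"gripper":255},{"dx":0,"dy":0,"dz":0.001,"turn":0,"gripper":255},{"dx":0,"dy":0,"dz":0,"turn":0,"gripper":255},{"dx":0,"dy":0,"dz":0,"turn":0,"gripper":255},{"dx":0,"dy":0,"dz":0,"turn":0,"gripper":255},{"dx":0,"dy":0,"dz":0,"turn":0,"gripper":255}]' | grep -v rot
python3 -m jog '[{"dx":0,"dy":0,"dz":0.001,"turn":0,"gripper":255},{"dx":0,"dy":0,"dz":0.001,"turn":0,"gripper":255},{"dx":0,"dy":0,"dz":0.001,"turn":0,"gripper":255},{"dx":0,"dy":0,"dz":0,"turn":0,"gripper":255},{"dx":0,"dy":0,"dz":0,"turn":0,"gripper":255},{"dx":0,"dy":0,"dz":0,"turn":0,"gripper":255},{"dx":0,"dy":0,"dz":0,"turn":0,"gripper":255},{"dx":0,"dy":0,"dz":0,"turn":0,"gripper":255}]' | grep -v rot
```

```text
time_s: 99.65
eef_pos: [349.3, -295.6, 60.9]
wrist_force: [-0.0, -0.9, -0.8]
gripper_width: 0.3
finger_force: 0.0
time_s: 100.45
eef_pos: [349.4, -295.7, 58.0]
wrist_force: [-0.3, -1.1, 2.3]
gripper_width: 0.2
finger_force: 1.4
```

```bash
python3 -m jog '[{"dx":0,"dy":0,"dz":0.001,"turn":0,"gripper":255},{"dx":0,"dy":0,"dz":0.001,"turn":0,"gripper":255},{"dx":0,"dy":0,"dz":0.001,"turn":0,"gripper":255},{"dx":0,"dy":0,"dz":0.001,"turn":0,"gripper":255},{"dx":0,"dy":0,"dz":0.001,"turn":0,"gripper":255},{"dx":0,"dy":0,"dz":0,"turn":0,"gripper":255},{"dx":0,"dy":0,"dz":0,"turn":0,"gripper":255},{"dx":0,"dy":0,"dz":0,"turn":0,"gripper":255}]' | grep -v rot
python3 -m jog '[{"dx":0,"dy":0,"dz":0.001,"turn":0,"gripper":255},{"dx":0,"dy":0,"dz":0.001,"turn":0,"gripper":255},{"dx":0,"dy":0,"dz":0.001,"turn":0,"gripper":255},{"dx":0,"dy":0,"dz":0,"turn":0,"gripper":255},{"dx":0,"dy":0,"dz":0,"turn":0,"gripper":255},{"dx":0,"dy":0,"dz":0,"turn":0,"gripper":255},{"dx":0,"dy":0,"dz":0,"turn":0,"gripper":255},{"dx":0,"dy":0,"dz":0,"turn":0,"gripper":255}]' | grep -v rot
```

```text
time_s: 101.25
eef_pos: [349.5, -295.7, 54.1]
wrist_force: [-4.7, 2.6, 21.1]
gripper_width: 0.4
finger_force: 10.7
time_s: 102.05
eef_pos: [349.6, -295.9, 53.3]
wrist_force: [-13.7, 8.4, 57.2]
gripper_width: 0.5
finger_force: 28.3
```

```bash
python3 -m jog '[{"dx":0,"dy":0,"dz":-0.01,"turn":0,"gripper":255},{"dx":0,"dy":0,"dz":-0.02,"turn":0,"gripper":255},{"dx":0,"dy":0,"dz":-0.03,"turn":0,"gripper":255},{"dx":0,"dy":0,"dz":-0.03,"turn":0,"gripper":255},{"dx":0,"dy":0,"dz":-0.03,"turn":0,"gripper":255},{"dx":0,"dy":0,"dz":-0.03,"turn":0,"gripper":255},{"dx":0,"dy":0,"dz":0,"turn":0,"gripper":255},{"dx":0,"dy":0,"dz":0,"turn":0,"gripper":255}]' | grep -v rot
python3 - <<'E'
from h import *
p,d,c=grab("scene");cv2.imwrite("pics/fin.png",p);P=cloud(d,c)
for k in M0:
    m=(np.hypot(P[...,0]-M0[k][0],P[...,1]-M0[k][1])<60)&(P[...,2]>76);f=(np.hypot(P[...,0]-M0[k][0],P[...,1]-M0[k][1])<55)&(abs(P[...,2]-61)<6)
    print(k,m.sum(),P[m].mean(0).round(1),"flange",P[f].mean(0).round(1),M0[k])
print(get_obs()["eef_pos"])
E
```

```text
time_s: 102.85
eef_pos: [349.0, -295.7, 199.7]
wrist_force: [-1.1, -0.5, -0.3]
gripper_width: 0.2
finger_force: 0.0
1 24 [627.6 102.7  83.1] flange [628.6 100.7  60.5] (623.9, 105.6)
2 29 [677.4 -68.3  83.6] flange [678.7 -68.5  60.5] (673.6, -64.1)
3 24 [ 507.2 -117.6   83.3] flange [ 508.4 -118.    60.3] (503.8, -114)
4 21 [456.8  54.9  83.5] flange [459.3  52.7  60.3] (454, 56.4)
[ 348.5310202  -295.315092    198.93912374]
```

```bash
python3 -c "
from workcell import job
print(job.job_done())"
```

```text
the job is handed in; nothing more can be done
None
```

I've handed the job in at about 103 s: the micrometer lies flat in its case, all four rings measured within about 1.5 mm of their circles (limit 3 mm) with a cover seated level on each, and the timer button was pressed to its stop last. Ring 4 was knocked about 45 mm aside partway through and I re-centred it, and I tapped the rings from inside the bore with closed fingers rather than from outside.

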